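Gauge the racked test bars

ROBOT

A 6-joint arm with a two-finger parallel gripper is mounted at the origin on a cart in front of the work surface, level with it; the furniture and walls round the work are solid. World frame = base frame: x ahead of the robot, y to its left, z up, the work surface at z = 0. Lengths are in mm, angles in rad, forces in N, time in s.
With the tool pointing down it reaches from about 250 to 775 mm from the base axis. Payload 4 kg.
Tool frame: the origin (TCP) lies at the very end of the fingers, on their centre line; the grasp point (between the pads) lies 19 mm behind it (arm.grip_depth is the distance from the TCP to the grasp point, in mm); z points along the fingers, y is the line along which they close (so a half turn about z gives the same grasp; the last joint's range is limited). The gripper opens to 85 mm and grips with 20 to 120 N. Pads are 22 mm wide; open, the fingers measure 114 mm over their backs; the gripper's body (76 mm by 85 mm) begins 54 mm behind the grasp point. The pads swing forward as they close: fully open they stand 13 mm farther back than shut.
Start: joints at [-1.287, 0.087, 1.371, -0, 1.684, -0.103], TCP at [207.474, -509.388, 196.841] pointing down, gripper open.
Joint ranges: [-3.1, 3.1], [-0.76, 2.03], [0.27, 2.55], [-1.08, 4.22], [0.17, 2.65], [-2.57, 2.57]. Speed limits (rad/s): [2.79, 2.79, 3.14, 3.14, 3.14, 3.14].

INTERFACE

Orientations are given as a unit quaternion [x, y, z, w].
In Python, from rig import telemetry, imaging, arm, masks_of, tip_of gives the robot as it stands.
- The arm moves only by the tool arm_command, never from a script. Its argument "plan" is a list that holds one entry, the list of rows, each a list of 7 numbers: the closure in counts, from 0 (fully open) to 255 (shut), then the shift along the world's x, y, z in m, then the turn, a rotation vector about the world's x, y, z in rad. In form: [[[grip, x, y, z, rx, ry, rz], ...]]. A call has 1 to 10 rows; each row is the pose to reach, as a shift and turn from the pose commanded when the call began; what a row does not reach only later rows make up. A row lasts 1/12 s, in which the tool goes at most 41.7 mm and 7.16 degrees, less where a joint would pass 70% of its speed; a pose out of reach is approached as far as the arm can. A call with a gripper value outside its range is refused whole. The fingers move at their own pace and stop on an object; "force" is the grip in N (left out, the last holds). Time passes only in rows, so rows that repeat a pose let the fingers close. It gives the time, the measured TCP pose, the force, the opening and the grip force at its end, in the units of the state.
- telemetry.get_state(): the state, without advancing time (a new reading comes with each control period).
- imaging.capture(name): name is "scene" or "top"; returns the picture (420x560x3 uint8, red, green, blue); there is no depth.
- imaging.camera_model(name): a dict with "intrinsics" (3x3 intrinsics, pixels), "R" (3x3) and "t" (3): a world point X has camera coordinates R X + t. Camera axes: x right, y down, z forward; pixel columns grow to the right and rows downward; lengths in mm; the calibration is good to about 2 mm. A picture is of the moment at which its call begins. camera_model takes no time and is no camera call.
- arm.job_done(): hands the job in; it is judged then, once.
Trained networks look in the newest picture that a camera, given by its name, has taken for a name from the list of things; names that differ only in an ending like _2 or _b are one class to them, and where a whole thing is asked for, a point or a joint stands for the part that bears it (a point fixed in the world has none). Each returns a list of dicts, best first, with "score" (0 to 1); they miss things now and then, are a little off and sometimes report something else, mostly with a low value. They report only what shows in the picture. A call takes as long as a camera call. They do not tell look-alikes from the thing itself.
- masks_of(camera, name): "region" (420x560 bool, what is visible of it).
- tip_of(camera, name): "at" ([x, y, z] in mm, in the coordinates of the camera as it stood for that picture, good to about 4 mm: a listed point, or the origin of a listed thing).
The state is a dict: "time_s": time; "joint_positions": joint angles; "qd": joint speeds; "tau": joint torques, N m; "position": TCP position; "tcp_rot": TCP orientation; "ft_force": force on the tool from outside, world axes, zero at the start; "moment": the same for the moment, N m; "finger_gap": finger opening in mm; "finger_force": force on a finger pad.
Only numpy, scipy, OpenCV 4.12 (cv2) and the standard library are available. Lean on these libraries where they do the work, as an engineer would, in place of code of your own. Each camera call takes 0.05 s, during which the arm holds its last target. There are 200 camera calls.

TASK

Lift the retaining bar out of the rack's two open brackets and lay it on the worktop beside the rack. Then take the test bars one at a time, shortest first and longest last: lay each flat on the gauge's rest post and anvil with its far end under the foot, let go of it, press the knob down until the foot sits on the bar and keep it there for a moment, let the foot spring up and put the bar in the tray. When the rack is empty, put the retaining bar back into both brackets, centred over the rack; leave the timer, jar and beaker alone.

Things in the scene. Friction and masses are not known exactly. Their poses are not given: they have to be found in the camera images.
- rack: fixed grey rack, base plate 140 (x) x 314 (y) x 10; origin under its centre, x away from the robot. Three places in a row at y = -70, 0, 70: each two black rest posts 16 (x) x 20 (y), tops 35 above the worktop, at x = -42 and +42, where a test bar lies flat along x. Beside each far post stand two steel guide pins, 6 thick, at x = +46, 20.5 either side of the place's middle, tops at 44.
- bracket_left (a point): middle of the slot floor, 58 above the worktop, of the rack's bracket at its y = +142. The bracket is 12 thick (y) and open on top; its slot is 22 wide (x), with cheeks to 67 above the worktop, then flared outward to 73.
- bracket_right (a point): the same point of the like bracket at the rack's y = -142.
- retaining_bar: square aluminium bar with black ends, 18 x 18 x 320 (its y axis), about 150 g, origin at its centre. Starts lying in the rack's two brackets along the rack's y, centre 67 above the worktop and over the rack's origin, underside 3 to 11 above the test bars. Nothing holds it but gravity.
- test_bar_short: short flat dark steel test bar, 110 long (its x axis) x 30 wide (y) x 12 thick (z), about 80 g; origin at its centre. It starts lying flat in one of the rack's three places, along the rack's x. May be absent from a run.
- test_bar_medium: medium flat dark steel test bar, 140 long (its x axis) x 30 wide (y) x 16 thick (z), about 120 g; origin at its centre. It starts lying flat in one of the rack's three places, along the rack's x. May be absent from a run.
- test_bar_long: long flat dark steel test bar, 170 long (its x axis) x 30 wide (y) x 20 thick (z), about 180 g; origin at its centre. It starts lying flat in one of the rack's three places, along the rack's x. May be absent from a run.
- gauge: fixed white height gauge, base plate 140 (x) x 104 (y) x 10; origin under its centre, x away from the robot. A black rest post 16 (x) x 20 (y) stands at x = -42, its top 35 above the worktop, level with the anvil. A test bar goes in from the -x side, under the crosshead and between the columns, and lies along x on post and anvil.
- gauge_anvil (a point): middle of the top of the gauge's round steel anvil, 26 diameter, at the gauge's x = +40, 35 above the worktop. A portal stands over it: two columns of 14 diameter, 42 to either side of it in y, under a crosshead 24 (x) x 100 (y) that spans from 82 to 94 above the worktop.
- gauge_foot (a joint): travel (m) of the gauge's sprung foot: 0 = up, as the spring keeps it, 0.036 = down on the bare anvil; on a part of thickness t on the anvil it reads 0.036 - t. The foot is a disc of 22 diameter above the anvil, underside 71 above the worktop when up. Pushing it needs 3 to 9 N until it meets something; let go, it springs up.
- foot_face (a point): centre of the underside of the gauge foot (moves with it), z up; 71 above the worktop when the foot is up.
- gauge_knob (a point): centre of the top face of the black knob (34 diameter, flat) on the gauge foot's stem, straight above the anvil; 142 above the worktop when the foot is up.
- tray: loose shallow grey tray, open on top, 240 x 240 outside, 28 high, walls and floor 4 thick, about 600 g; origin at the centre of its underside.
- timer: small white kitchen-type timer, 62 x 62 x 18, a bystander; origin under its centre.
- jar_left_1: white jar with white cap, 89 across, 191 tall, a bystander; origin under its centre.
- beaker: clear low beaker, 83 across, 98 tall, a bystander; origin under its centre.
Mind the look-alikes: they are no part of the job. Leave any blue or orange look-alike of the test_bar_medium alone. Leave any turquoise look-alike of the test_bar_long alone.

How it is judged (in metres and radians):
On the way, in this order (a step that is already met when the one before it is completed fails the run):
1. the retaining bar lies on the worktop beside the rack, let go, with the test bars still in the rack (none moved more than 40 mm) (height (world z) of retaining_bar below 0.03 m and contact force between the fingers and retaining_bar below 0.3 N and distance of each of test_bar_short, test_bar_medium, test_bar_long from where it was at the start of the episode below 0.04 m), for 0.2 s.
2. the short test bar lies flat on the gauge's anvil and rest post, let go, and the foot is pressed down onto it (its face within 1.5 mm of the bar's top, so the gauge reads 12 mm high) (z of test_bar_short in the frame of foot_face between -0.0075 and -0.0045 m and y of test_bar_short in the frame of gauge between -0.012 and 0.012 m and x of test_bar_short in the frame of gauge between -0.013 and 0.042 m and z of test_bar_short in the frame of gauge between 0.039 and 0.043 m and angle between the z axis of test_bar_short and the z axis of gauge, either way round below 0.05 rad and contact force between the fingers and test_bar_short below 0.3 N), for 0.2 s.
3. the medium test bar lies flat on the gauge's anvil and rest post, let go, and the foot is pressed down onto it (its face within 1.5 mm of the bar's top, so the gauge reads 16 mm high) (z of test_bar_medium in the frame of foot_face between -0.0095 and -0.0065 m and y of test_bar_medium in the frame of gauge between -0.012 and 0.012 m and x of test_bar_medium in the frame of gauge between -0.028 and 0.042 m and z of test_bar_medium in the frame of gauge between 0.041 and 0.045 m and angle between the z axis of test_bar_medium and the z axis of gauge, either way round below 0.05 rad and contact force between the fingers and test_bar_medium below 0.3 N), for 0.2 s.
4. the long test bar lies flat on the gauge's anvil and rest post, let go, and the foot is pressed down onto it (its face within 1.5 mm of the bar's top, so the gauge reads 20 mm high) (z of test_bar_long in the frame of foot_face between -0.0115 and -0.0085 m and y of test_bar_long in the frame of gauge between -0.012 and 0.012 m and x of test_bar_long in the frame of gauge between -0.043 and 0.042 m and z of test_bar_long in the frame of gauge between 0.043 and 0.047 m and angle between the z axis of test_bar_long and the z axis of gauge, either way round below 0.05 rad and contact force between the fingers and test_bar_long below 0.3 N), for 0.2 s.
At the end, for the whole second after the job is handed in: every test bar present at rest in the tray (centre within 110 mm of the tray's middle both ways, under 45 mm above its underside); retaining bar at rest in both brackets (within 5 mm across, 15 along, 4 in height, 0.06 rad); gauge foot up within 3 mm (x of test_bar_short in the frame of tray between -0.11 and 0.11 m and y of test_bar_short in the frame of tray between -0.11 and 0.11 m and z of test_bar_short in the frame of tray between 0 and 0.045 m and linear speed of each of test_bar_short, test_bar_medium, test_bar_long, retaining_bar below 0.02 m/s and x of test_bar_medium in the frame of tray between -0.11 and 0.11 m and y of test_bar_medium in the frame of tray between -0.11 and 0.11 m and z of test_bar_medium in the frame of tray between 0 and 0.045 m and x of test_bar_long in the frame of tray between -0.11 and 0.11 m and y of test_bar_long in the frame of tray between -0.11 and 0.11 m and z of test_bar_long in the frame of tray between 0 and 0.045 m and x of retaining_bar in the frame of rack between -0.005 and 0.005 m and y of retaining_bar in the frame of rack between -0.012 and 0.012 m and z of retaining_bar in the frame of rack between 0.063 and 0.071 m and angle between the y axis of retaining_bar and the y axis of rack, either way round below 0.06 rad and value of joint gauge_foot below 0.003 m); the robot touches nothing.
It fails at once if the timer is moved more than 30 mm (distance of timer from where it was at the start of the episode above 0.03 m).
It fails at once if the jar is moved more than 30 mm (distance of jar_left_1 from where it was at the start of the episode above 0.03 m).
It fails at once if the beaker is moved more than 30 mm (distance of beaker from where it was at the start of the episode above 0.03 m).
Of test_bar_short, test_bar_medium, test_bar_long only 2 to 3 are there at a start; the rules pass over those that are not, and their reading is None.
At some moment in a run one of tray may be knocked a few centimetres aside while the robot is not near it.
Once in a run the grip may slacken for a moment while it holds something.
It also fails if it takes over 210 s, if anything falls off the work surface, if the arm or the gripper's body presses on something with over 40 N, if the wrist force passes 120 N, or if a joint passes its speed limit or range.

## Working session

There is one attempt and no reset: what is moved stays moved. The work goes in short steps, Python scripts to look and compute and a tool call to move; the robot and the scene stay as the last step left them, time stands still between calls to the robot, and variables do not carry over. Pictures are saved under pics/ and viewed, at most 14 in all, crops included, and the job is handed in when it is done.

Besides the shell and the picture viewer there is one more tool, called after "Call:" as name(argument=value, ...), one argument or row to a line, values as JSON. arm_command: Moves the arm, as the interface text tells. Its arguments: {"type":"object","properties":{"plan":{"type":"array","items":{"type":"array","items":{"type":"array","items":{"type":"number"}}}},"force":{"type":"number"}},"required":["plan"]}

```bash
mkdir -p pics
cat > h.py <<'E'
import numpy as np, cv2
from rig import telemetry, imaging, arm, masks_of, tip_of
def cap(c,fn=None):
    im=imaging.capture(c)
    if fn: cv2.imwrite('pics/'+fn,im[:,:,::-1])
    return im
def w(c,p):
    m=imaging.camera_model(c); return np.array(m['R']).T@(np.array(p)-np.array(m['t']))
def px(c,X):
    m=imaging.camera_model(c); q=np.array(m['intrinsics'])@(np.array(m['R'])@np.array(X,float)+np.array(m['t'])); return q[:2]/q[2]
def ray(c,uv,z):
    m=imaging.camera_model(c);R=np.array(m['R']);o=-R.T@np.array(m['t'])
    d=R.T@np.linalg.inv(np.array(m['intrinsics']))@np.array([uv[0],uv[1],1.]); return o+d*(z-o[2])/d[2]
def tips(c,names,n=2):
    for k in names:
        for r in tip_of(c,k)[:n]:
            p=w(c,r['at']); print(c,k,round(r['score'],2),p.round(1),px(c,p).round())
E
python3 - <<'E'
from h import *
s=telemetry.get_state(); print({k:np.round(v,3) for k,v in s.items()})
N=['rack','bracket_left','bracket_right','retaining_bar','test_bar_short','test_bar_medium','test_bar_long','gauge','gauge_anvil','gauge_knob','tray','timer','jar_left_1','beaker']
a=cap('scene','s0.png');b=cap('top','t0.png')
for c in('scene','top'): tips(c,N,3)
E
```

```text
{'time_s': np.float64(0.0), 'joint_positions': array([-1.287,  0.088,  1.372,  0.   ,  1.684, -0.103]), 'qd': array([-0.001,  0.001,  0.001, -0.002,  0.   , -0.   ]), 'tau': array([-1.0000e-03, -3.5187e+01, -3.1327e+01, -0.0000e+00,  1.1000e-02,
       -0.0000e+00]), 'position': array([ 207.321, -508.826,  195.612]), 'tcp_rot': array([ 0.981,  0.192, -0.   , -0.001]), 'ft_force': array([-0.31 ,  0.732, -1.073]), 'moment': array([ 0.011,  0.015, -0.001]), 'finger_force': np.float64(0.0), 'finger_gap': np.float64(85.333)}
scene rack 0.87 [ 5.187e+02 -3.053e+02 -2.000e-01] [286. 271.]
scene bracket_left 0.86 [ 527.7 -162.5   60.7] [269. 231.]
scene bracket_left 0.21 [ 509.7 -450.6   54.7] [307. 297.]
scene bracket_right 0.92 [ 507.6 -447.9   51.6] [306. 297.]
scene retaining_bar 0.65 [ 516.6 -301.7   67.1] [285. 260.]
scene test_bar_short 0.64 [ 522.2 -302.6   37.7] [287. 264.]
scene test_bar_medium 0.79 [ 524.2 -232.1   38.5] [277. 249.]
scene test_bar_medium 0.75 [ 729.8 -337.7   11. ] [342. 252.]
scene test_bar_medium 0.18 [ 7.617e+02  2.300e+02 -4.000e-01] [273. 155.]
scene test_bar
[... 825 characters left out ...]
8. 242.]
top test_bar_short 0.66 [ 522.5 -302.1   39.7] [318. 244.]
top test_bar_medium 0.67 [ 529.3 -234.2   42.1] [302. 239.]
top test_bar_medium 0.6 [ 732.3 -336.3   11.6] [336. 202.]
top test_bar_medium 0.52 [ 590.8 -585.3    9.7] [389. 246.]
top test_bar_long 0.58 [ 513.4 -371.3   45.8] [335. 250.]
top gauge 0.73 [502.4  26.7  -1.7] [239. 234.]
top gauge_anvil 0.93 [540.7  31.2  31.7] [240. 223.]
top gauge_knob 0.47 [540.6  36.2 140.5] [236. 212.]
top tray 0.71 [523.9 288.4  -5.7] [181. 216.]
top timer 0.66 [737.   84.4   5.1] [240. 181.]
top jar_left_1 0.68 [768.2 229.7  -1.7] [210. 168.]
top beaker 0.64 [ 759.3 -184.2    8.3] [302. 189.]
top beaker 0.42 [521.5 293.1  -4.4] [179. 216.]
```

View pics/s0.png

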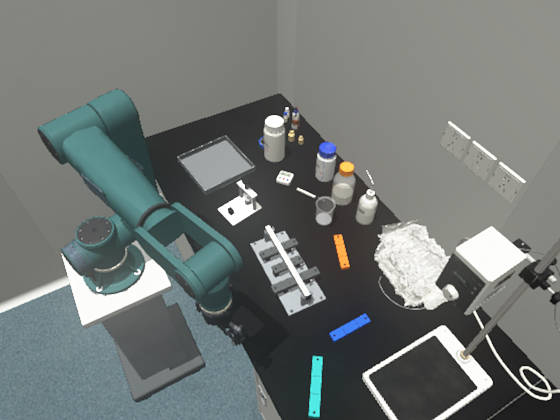

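View pics/t0.png

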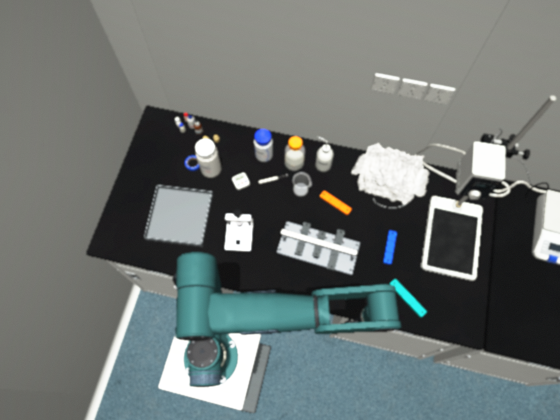

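Scene picture: rack at (287,268) with three dark bars at (277,249), (287,264), (294,279). The candidates to confuse with them are orange (342,252), blue (350,327) and turquoise (316,386), all off the rack. I choose the dark ones in the rack and check them in a close crop.

Run:
```python
from h import *
a=cap('scene');b=cap('top')
def crop(im,c,r0,c0,h,w_,f): return cv2.resize(im[r0:r0+h,c0:c0+w_],None,fx=f,fy=f,interpolation=cv2.INTER_CUBIC)
A=crop(a,0,215,235,100,100,4);B=crop(a,0,165,205,50,70,4)
T=crop(b,0,210,265,70,100,4);G=crop(b,0,205,210,50,50,4)
I=np.zeros((600,800,3),np.uint8);I[:400,:400]=A;I[400:600,:280]=B;I[:280,400:800]=T;I[300:500,400:600]=G
cv2.imwrite('pics/c0.png',I[:,:,::-1])
for c in('scene','top'):
    for k,z in (('retaining_bar',67),('gauge',10),('tray',28),('test_bar_short',47),('test_bar_medium',51),('test_bar_long',55)):
        for r in masks_of(c,k)[:2]:
            m=r['region'].astype(np.uint8); q=cv2.minAreaRect(cv2.findNonZero(m)); P=cv2.boxPoints(q)
            print(c,k,round(r['score'],2),int(m.sum()),[ray(c,p,z)[:2].round().tolist() for p in P])
for y in(-600,-300,0): 
  pass
```

```text
scene retaining_bar 0.75 525 [[514.0, -138.0], [539.0, -134.0], [520.0, -463.0], [497.0, -464.0]]
scene gauge 0.9 1044 [[408.0, 61.0], [596.0, 184.0], [636.0, 26.0], [452.0, -81.0]]
scene tray 0.84 2621 [[384.0, 394.0], [689.0, 434.0], [643.0, 154.0], [365.0, 133.0]]
scene tray 0.21 267 [[469.0, -275.0], [586.0, -280.0], [578.0, -322.0], [463.0, -316.0]]
scene test_bar_short 0.75 194 [[466.0, -289.0], [575.0, -292.0], [568.0, -326.0], [461.0, -323.0]]
scene test_bar_medium 0.88 420 [[502.0, -585.0], [642.0, -586.0], [637.0, -619.0], [499.0, -617.0]]
scene test_bar_medium 0.66 327 [[453.0, -216.0], [599.0, -221.0], [591.0, -264.0], [447.0, -259.0]]
scene test_bar_long 0.63 435 [[424.0, -356.0], [596.0, -365.0], [588.0, -405.0], [419.0, -395.0]]
scene test_bar_long 0.63 695 [[321.0, -760.0], [419.0, -618.0], [448.0, -636.0], [348.0, -776.0]]
top retaining_bar 0.9 425 [[518.0, -141.0], [544.0, -142.0], [526.0, -460.0], [500.0, -458.0]]
top gauge 0.56 903 [[594.0, 107.0], [620.0, 0.0], [453.0, -44.0], [428.0, 60.0]]
top tray 0.71 3196 [[381.0, 397.0], [627.0, 453.0], [654.0, 181.0], [409.0, 138.0]]
top test_bar_short 0.57 155 [[470.0, -285.0], [582.0, -294.0], [579.0, -325.0], [467.0, -315.0]]
top test_bar_short 0.31 60 [[568.0, 74.0], [597.0, 59.0], [578.0, 30.0], [550.0, 46.0]]
top test_bar_medium 0.74 221 [[457.0, -215.0], [600.0, -222.0], [598.0, -255.0], [454.0, -247.0]]
top test_bar_medium 0.59 243 [[724.0, -265.0], [758.0, -277.0], [705.0, -400.0], [671.0, -388.0]]
top test_bar_long 0.78 392 [[418.0, -599.0], [452.0, -622.0], [354.0, -756.0], [322.0, -733.0]]
top test_bar_long 0.75 228 [[427.0, -355.0], [600.0, -365.0], [598.0, -394.0], [426.0, -383.0]]
```

View pics/c0.png

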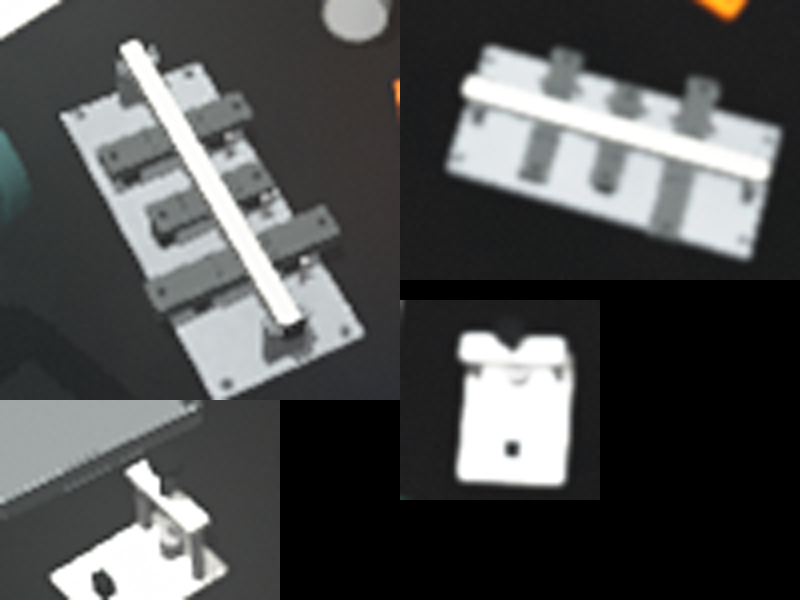

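The crop shows three dark bars: medium on the left, short in the middle, long on the right, all under the retaining bar. None is blue, orange or turquoise. Next I compute the gauge yaw from the post pixel and find the table edge.

Run:
```python
from h import *
for c,p in(('top',(238,242.2)),('scene',(230.5,209))): print('post',ray(c,p,35).round(1))
im=cv2.imread('pics/t0.png')[:,:,::-1]
# gauge base front edge and crosshead in top
g=im[205:260,210:265].astype(int).min(2)
ys,xs=np.nonzero(g>120); m=(g>120).astype(np.uint8)
q=cv2.minAreaRect(cv2.findNonZero(m[25:,:])); P=cv2.boxPoints(q)+[210,230]
print([ray('top',p,10)[:2].round().tolist() for p in P])
# table front edge at rack
for p in((270,275),(330,292)): print('px',p,ray('top',p,0).round())
for X in((300,-300,0),(350,-300,0),(400,-300,0)): 
  u=px('top',X); s=px('scene',X); print(X,u.round(),im[int(u[1]),int(u[0])],s.round())
```

```text
post [456.   14.6  35. ]
post [459.1  17.3  35. ]
[[501.0, 89.0], [529.0, -24.0], [440.0, -47.0], [414.0, 64.0]]
px (270, 275) [ 363. -142.    0.]
px (330, 292) [ 352. -390.    0.]
(300, -300, 0) [305. 299.] [ 65 119 118] [229. 297.]
(350, -300, 0) [308. 287.] [25 25 26] [242. 291.]
(400, -300, 0) [310. 275.] [27 27 28] [255. 284.]
```

Call:
arm_command(
  plan=[
    [[0,0.03,0.02,0.004,0,0,0.12],[0,0.06,0.04,0.004,0,0,0.24],[0,0.09,0.06,0.004,0,0,0.36],[0,0.12,0.08,0.004,0,0,0.48],[0,0.15,0.1,0.004,0,0,0.6],[0,0.18,0.12,0.004,0,0,0.72],[0,0.21,0.14,0.004,0,0,0.84],[0,0.24,0.16,0.004,0,0,0.96],[0,0.28,0.18,0.004,0,0,1.08],[0,0.313,0.207,0.004,0,0,1.124]],
  ],
)

```text
time_s: 3.03
position: [519.0, -304.5, 200.7]
tcp_rot: [0.727, 0.687, -0.0, 0.001]
ft_force: [-0.2, -0.3, 0.2]
finger_gap: 85.2
finger_force: 0.0
```

Call:
arm_command(
  plan=[
    [[0,0.001,0.002,-0.035,0,0,0],[0,0.001,0.002,-0.07,0,0,0],[0,0.001,0.002,-0.105,0,0,0],[0,0.001,0.002,-0.13,0,0,0],[0,0.001,0.002,-0.145,0,0,0],[255,0.001,0.002,-0.145,0,0,0],[255,0.001,0.002,-0.145,0,0,0],[255,0.001,0.002,-0.145,0,0,0],[255,0.001,0.002,-0.145,0,0,0],[255,0.001,0.002,-0.145,0,0,0]],
  ],
  force=60,
)

```text
time_s: 3.87
position: [519.5, -303.8, 58.2]
tcp_rot: [0.728, 0.686, 0.0, 0.002]
ft_force: [0.4, 0.1, 0.4]
finger_gap: 25.7
finger_force: 0.0
```

Call:
arm_command(
  plan=[
    [[255,0,0,0,0,0,0],[255,0,0,0,0,0,0],[255,0,0,0,0,0,0],[255,0,0,0,0,0,0]],
  ],
)

```text
time_s: 4.2
position: [518.4, -302.9, 56.1]
tcp_rot: [0.728, 0.686, 0.0, 0.0]
ft_force: [0.6, -0.1, -0.8]
finger_gap: 0.2
finger_force: 0.0
```

Run:
```python
from h import *
a=cap('scene');b=cap('top')
I=np.zeros((400,800,3),np.uint8);I[:,:400]=cv2.resize(a[215:315,235:335],(400,400));I[:,400:]=cv2.resize(b[200:300,265:365],(400,400))
cv2.imwrite('pics/c1.png',I[:,:,::-1])
tips('scene',['retaining_bar'],3)
```

```text
scene retaining_bar 0.94 [ 517.9 -301.    69.4] [286. 259.]
scene retaining_bar 0.55 [ 752.9 -178.1   -2. ] [322. 221.]
```

View pics/c1.png

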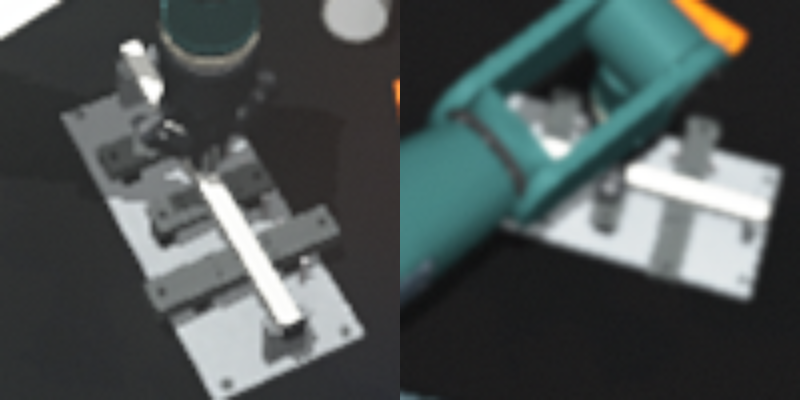

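Run:
```python
from h import *
s=telemetry.get_state(); print(s['time_s'],s['position'],s['finger_gap'],s['finger_force'],s['ft_force'],s['moment'])
print(px('scene',[519,-303,56]),px('scene',[519,-303,76]),px('scene',[519,-303,130]))
a=cap('scene'); cv2.imwrite('pics/c2.png',cv2.resize(a[225:275,260:320],None,fx=12,fy=12,interpolation=cv2.INTER_CUBIC)[:,:,::-1])
```

```text
4.35 [ 518.34744203 -302.81566059   55.80823485] -0.3528925590725224 0.0 [ 0.436474   -0.21085818 -0.60673129] [0.05130815 0.02038215 0.02721449]
[286.20452516 261.80488218] [286.31114603 258.5802543 ] [286.61046646 249.5276455 ]
```

View pics/c2.png

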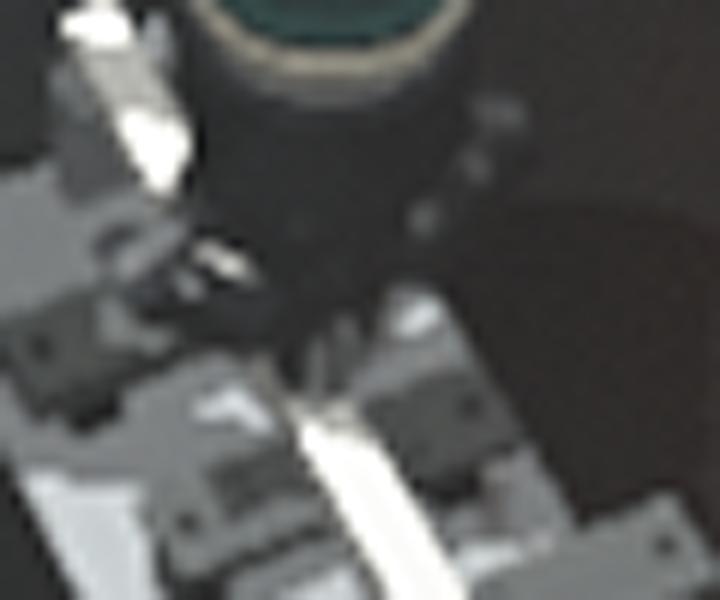

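Call:
arm_command(
  plan=[
    [[255,0,0,0.01,0,0,0],[255,0,0,0.02,0,0,0],[255,0,0,0.03,0,0,0],[255,0,0,0.04,0,0,0],[255,0,0,0.04,0,0,0],[255,0,0,0.04,0,0,0]],
  ],
)

```text
time_s: 4.9
position: [519.2, -303.4, 97.7]
tcp_rot: [0.728, 0.686, 0.0, 0.002]
ft_force: [-0.6, -0.2, -0.1]
finger_gap: -0.2
finger_force: 0.0
```

Run:
```python
from h import *
s=telemetry.get_state(); print(s['time_s'],s['position'],s['finger_gap'],s['finger_force'],s['ft_force'],s['moment'],s['tcp_rot'],s['joint_positions'])
a=cap('scene');tips('scene',['retaining_bar'],3); cv2.imwrite('pics/c3.png',cv2.resize(a[210:290,240:320],None,fx=7,fy=7,interpolation=cv2.INTER_CUBIC)[:,:,::-1])
```

```text
4.9 [ 519.19556793 -303.40990947   97.66917012] -0.15737869949602382 0.0 [-0.5721761  -0.21663464 -0.12964118] [ 0.00913742 -0.0485068  -0.00618058] [7.27989312e-01 6.85586441e-01 3.49404362e-04 1.63426488e-03] [-6.23156493e-01  2.36182543e-01  1.39802203e+00  6.16286999e-05
  1.50404625e+00 -5.63184714e-01]
scene retaining_bar 0.76 [ 516.8 -298.9   68.6] [285. 259.]
```

View pics/c3.png

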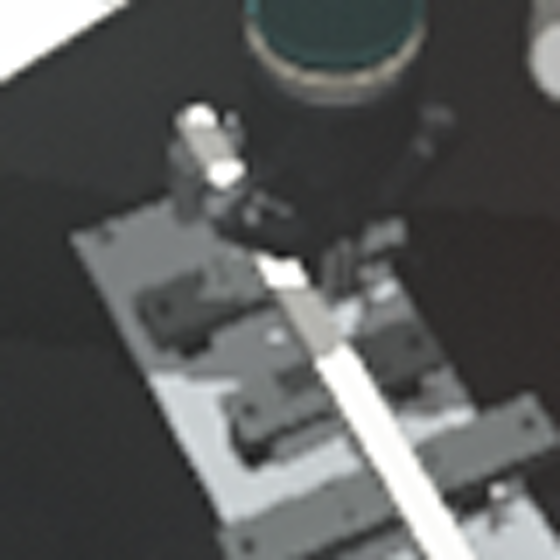

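Call:
arm_command(
  plan=[
    [[255,-0.03,0,0.03,0,0,0],[255,-0.06,0,0.06,0,0,0],[255,-0.09,0,0.06,0,0,0],[255,-0.12,0,0.06,0,0,0],[255,-0.12,0,0.06,0,0,0],[255,-0.12,0,0.06,0,0,0]],
  ],
)

```text
time_s: 5.5
position: [397.2, -302.6, 155.4]
tcp_rot: [0.729, 0.685, 0.0, -0.0]
ft_force: [-0.4, -0.2, -0.2]
finger_gap: -0.1
finger_force: 0.0
```

Run:
```python
from h import *
s=telemetry.get_state(); print(s['time_s'],s['position'],s['finger_gap'])
a=cap('scene');b=cap('top');tips('scene',['retaining_bar'],3)
g=lambda i:(255*(i/255.)**.45).astype(np.uint8)
I=np.zeros((600,800,3),np.uint8);I[:560,:560]=cv2.resize(g(a[215:295,220:300]),(560,560),interpolation=cv2.INTER_CUBIC)
I[:240,560:]=cv2.resize(g(b[210:290,270:350]),(240,240))
for X in(s['position'],s['position']+[0,0,30]):
    u=px('scene',X);print(u,(u-[220,215])*7)
cv2.imwrite('pics/c4.png',I[:,:,::-1])
```

```text
5.5 [ 397.19726419 -302.61138597  155.42515554] -0.06182862480391113
scene retaining_bar 0.91 [ 521.3 -300.3   68.4] [286. 259.]
[253.13664931 260.55937465] [231.95654517 318.91562252]
[252.74590606 255.25838646] [229.22134242 281.8087052 ]
```

View pics/c4.png

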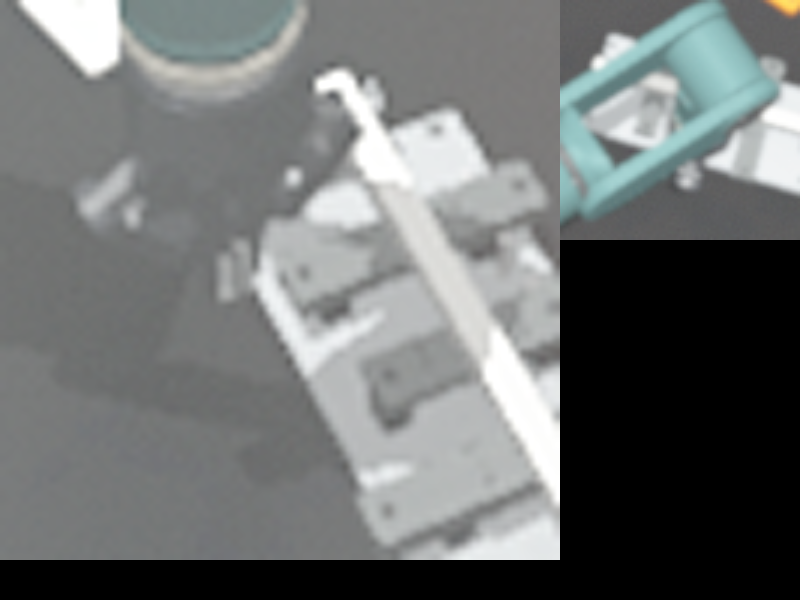

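The closed fingertips show about 15 to 20 mm above where the reported TCP projects, which is consistent with the miss. I calibrate by gently touching the free worktop here with the fingers shut.

Call:
arm_command(
  plan=[
    [[255,0,0,-0.04,0,0,0],[255,0,0,-0.08,0,0,0],[255,0,0,-0.11,0,0,0],[255,0,0,-0.125,0,0,0],[255,0,0,-0.13,0,0,0],[255,0,0,-0.13,0,0,0],[255,0,0,-0.13,0,0,0]],
  ],
)

```text
time_s: 6.23
position: [399.5, -303.3, 26.6]
tcp_rot: [0.728, 0.686, 0.0, 0.001]
ft_force: [-0.9, -0.8, 0.7]
finger_gap: 0.3
finger_force: 0.0
```

Call:
arm_command(
  plan=[
    [[255,0,0,-0.003,0,0,0],[255,0,0,-0.006,0,0,0],[255,0,0,-0.009,0,0,0],[255,0,0,-0.009,0,0,0],[255,0,0,-0.009,0,0,0]],
  ],
)

```text
time_s: 6.65
position: [398.4, -302.9, 17.0]
tcp_rot: [0.728, 0.686, 0.0, 0.0]
ft_force: [0.4, -0.3, 0.4]
finger_gap: -0.1
finger_force: 0.0
```

Call:
arm_command(
  plan=[
    [[255,0,0,-0.003,0,0,0],[255,0,0,-0.005,0,0,0],[255,0,0,-0.005,0,0,0],[255,0,0,-0.005,0,0,0]],
  ],
)

```text
time_s: 6.98
position: [398.2, -302.7, 11.6]
tcp_rot: [0.728, 0.686, 0.0, -0.0]
ft_force: [0.2, -0.0, -0.3]
finger_gap: -0.0
finger_force: 0.0
```

Call:
arm_command(
  plan=[
    [[255,0,0,-0.002,0,0,0],[255,0,0,-0.004,0,0,0],[255,0,0,-0.004,0,0,0],[255,0,0,-0.004,0,0,0]],
  ],
)

```text
time_s: 7.32
position: [398.3, -302.7, 7.6]
tcp_rot: [0.728, 0.686, 0.0, -0.0]
ft_force: [0.4, 0.0, 0.5]
finger_gap: -0.0
finger_force: 0.0
```

Call:
arm_command(
  plan=[
    [[255,0,0,-0.002,0,0,0],[255,0,0,-0.004,0,0,0],[255,0,0,-0.004,0,0,0],[255,0,0,-0.004,0,0,0]],
  ],
)

```text
time_s: 7.65
position: [398.2, -302.7, 3.6]
tcp_rot: [0.728, 0.686, 0.0, -0.0]
ft_force: [-0.5, 0.5, -0.2]
finger_gap: -0.0
finger_force: 0.0
```

Call:
arm_command(
  plan=[
    [[255,0,0,-0.001,0,0,0],[255,0,0,-0.002,0,0,0],[255,0,0,-0.003,0,0,0],[255,0,0,-0.003,0,0,0]],
  ],
)

```text
time_s: 7.98
position: [398.2, -302.7, 0.6]
tcp_rot: [0.728, 0.686, 0.0, -0.0]
ft_force: [0.4, -0.4, -0.0]
finger_gap: 0.0
finger_force: 0.0
```

Call:
arm_command(
  plan=[
    [[255,0,0,-0.002,0,0,0],[255,0,0,-0.004,0,0,0],[255,0,0,-0.004,0,0,0],[255,0,0,-0.004,0,0,0]],
  ],
)

```text
time_s: 8.32
position: [398.2, -302.7, -3.4]
tcp_rot: [0.728, 0.686, 0.0, -0.0]
ft_force: [0.3, 0.2, -0.4]
finger_gap: -0.1
finger_force: 0.0
```

Run:
```python
from h import *
s=telemetry.get_state(); print(s['time_s'],s['position'],s['finger_gap'],s['ft_force'])
a=cap('scene')
g=lambda i:(255*(i/255.)**.45).astype(np.uint8)
u=px('scene',s['position']);print(u,(u-[220,235])*9)
cv2.imwrite('pics/c5.png',cv2.resize(g(a[235:295,220:290]),None,fx=9,fy=9,interpolation=cv2.INTER_CUBIC)[:,:,::-1])
```

```text
8.3167 [ 398.20791984 -302.69957757   -3.42885097] -0.14124775612784862 [ 0.32123194  0.15934863 -0.41428957]
[255.27911667 285.79383978] [317.51205004 457.14455801]
```

View pics/c5.png

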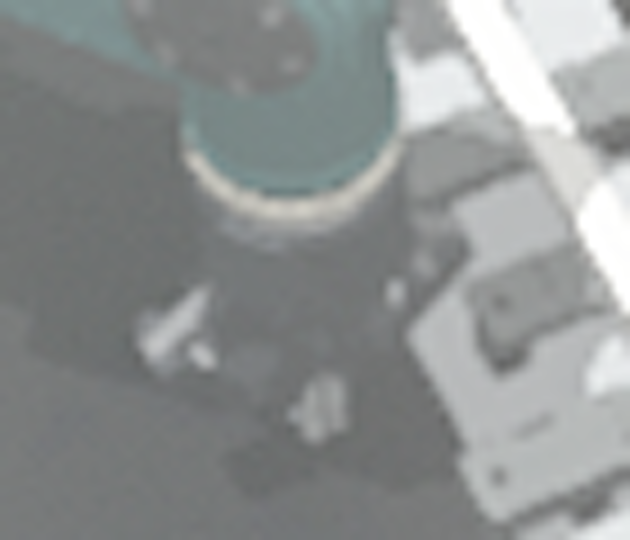

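Call:
arm_command(
  plan=[
    [[255,0,0,-0.002,0,0,0],[255,0,0,-0.004,0,0,0],[255,0,0,-0.006,0,0,0],[255,0,0,-0.006,0,0,0],[255,0,0,-0.006,0,0,0]],
  ],
)

```text
time_s: 8.78
position: [398.2, -302.7, -9.5]
tcp_rot: [0.728, 0.686, 0.0, -0.0]
ft_force: [-0.4, 1.0, -0.6]
finger_gap: -0.1
finger_force: 0.0
```

Call:
arm_command(
  plan=[
    [[255,0,0,-0.001,0,0,0],[255,0,0,-0.002,0,0,0],[255,0,0,-0.003,0,0,0],[255,0,0,-0.003,0,0,0]],
  ],
)

```text
time_s: 9.12
position: [398.2, -302.7, -12.4]
tcp_rot: [0.728, 0.686, 0.0, -0.0]
ft_force: [-0.2, -0.0, -0.3]
finger_gap: 0.1
finger_force: 0.0
```

Call:
arm_command(
  plan=[
    [[255,0,0,-0.001,0,0,0],[255,0,0,-0.002,0,0,0],[255,0,0,-0.003,0,0,0],[255,0,0,-0.003,0,0,0]],
  ],
)

```text
time_s: 9.45
position: [398.2, -302.7, -15.4]
tcp_rot: [0.728, 0.686, 0.0, -0.0]
ft_force: [-0.7, -0.0, 0.0]
finger_gap: -0.3
finger_force: 0.0
```

Call:
arm_command(
  plan=[
    [[255,0,0,-0.001,0,0,0],[255,0,0,-0.002,0,0,0],[255,0,0,-0.003,0,0,0],[255,0,0,-0.003,0,0,0]],
  ],
)

```text
time_s: 9.78
position: [398.2, -302.7, -18.5]
tcp_rot: [0.728, 0.686, 0.0, -0.0]
ft_force: [0.6, -0.1, -0.7]
finger_gap: 0.0
finger_force: 0.0
```

Call:
arm_command(
  plan=[
    [[255,0,0,-0.001,0,0,0],[255,0,0,-0.002,0,0,0],[255,0,0,-0.002,0,0,0],[255,0,0,-0.002,0,0,0]],
  ],
)

```text
time_s: 10.12
position: [398.3, -302.8, -20.2]
tcp_rot: [0.728, 0.686, 0.0, -0.0]
ft_force: [-0.3, 0.3, -0.6]
finger_gap: 0.2
finger_force: 0.0
```

Call:
arm_command(
  plan=[
    [[255,0,0,-0.001,0,0,0],[255,0,0,-0.002,0,0,0],[255,0,0,-0.002,0,0,0],[255,0,0,-0.002,0,0,0]],
  ],
)

```text
time_s: 10.45
position: [398.3, -302.8, -22.3]
tcp_rot: [0.728, 0.686, 0.0, -0.0]
ft_force: [0.2, 0.4, 0.3]
finger_gap: -0.1
finger_force: 0.0
```

Call:
arm_command(
  plan=[
    [[255,0,0,-0.001,0,0,0],[255,0,0,-0.002,0,0,0],[255,0,0,-0.002,0,0,0],[255,0,0,-0.002,0,0,0]],
  ],
)

```text
time_s: 10.78
position: [398.3, -302.8, -24.3]
tcp_rot: [0.728, 0.686, 0.0, -0.0]
ft_force: [0.6, 0.1, -0.3]
finger_gap: 0.1
finger_force: 0.0
```

Call:
arm_command(
  plan=[
    [[255,0,0,-0.001,0,0,0],[255,0,0,-0.002,0,0,0],[255,0,0,-0.002,0,0,0],[255,0,0,-0.002,0,0,0]],
  ],
)

```text
time_s: 11.12
position: [398.3, -302.8, -26.3]
tcp_rot: [0.728, 0.686, 0.0, -0.0]
ft_force: [-0.9, 0.2, 0.7]
finger_gap: -0.1
finger_force: 0.0
```

Call:
arm_command(
  plan=[
    [[255,0,0,-0.001,0,0,0],[255,0,0,-0.002,0,0,0],[255,0,0,-0.002,0,0,0],[255,0,0,-0.002,0,0,0]],
  ],
)

```text
time_s: 11.45
position: [398.3, -302.8, -28.3]
tcp_rot: [0.728, 0.686, 0.0, -0.0]
ft_force: [-0.1, -0.7, -0.1]
finger_gap: -0.2
finger_force: 0.0
```

Run:
```python
from h import *
s=telemetry.get_state(); print(s['time_s'],s['position'],s['finger_gap'],s['ft_force'],s['joint_positions'],s['tau'])
a=cap('scene')
g=lambda i:(255*(i/255.)**.45).astype(np.uint8)
u=px('scene',s['position']);print(u,(u-[220,235])*9)
cv2.imwrite('pics/c6.png',cv2.resize(g(a[235:295,220:290]),None,fx=9,fy=9,interpolation=cv2.INTER_CUBIC)[:,:,::-1])
```

```text
11.45 [ 398.31171098 -302.77867808  -28.27569192] -0.18046363825046724 [-0.11139602 -0.67551507 -0.0640943 ] [-7.63378985e-01  1.39334667e-01  1.78203447e+00  6.11831282e-05
  1.22039709e+00 -7.03410394e-01] [-8.14919622e-04 -3.28934956e+01 -2.67996258e+01 -1.23305695e-04
  6.64762683e-04  5.11398719e-05]
[255.57763387 289.39317313] [320.19870486 489.53855818]
```

View pics/c6.png

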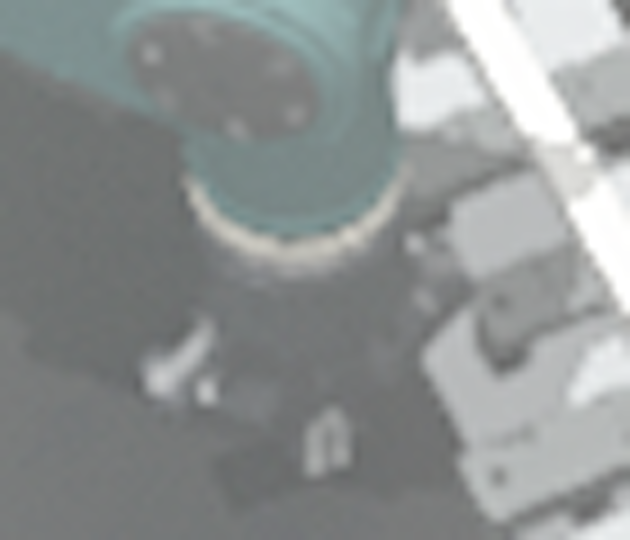

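Call:
arm_command(
  plan=[
    [[255,0,0,-0.001,0,0,0],[255,0,0,-0.002,0,0,0],[255,0,0,-0.002,0,0,0]],
  ],
)

```text
time_s: 11.75
position: [398.2, -302.7, -30.4]
tcp_rot: [0.728, 0.686, 0.0, -0.0]
ft_force: [-0.5, 0.3, 0.4]
finger_gap: 0.0
finger_force: 0.0
```

Call:
arm_command(
  plan=[
    [[255,0,0,-0.001,0,0,0],[255,0,0,-0.002,0,0,0],[255,0,0,-0.002,0,0,0]],
  ],
)

```text
time_s: 12.0
position: [398.2, -302.7, -32.4]
tcp_rot: [0.728, 0.686, 0.0, -0.0]
ft_force: [0.4, -0.3, 0.1]
finger_gap: -0.2
finger_force: 0.0
```

Call:
arm_command(
  plan=[
    [[255,0,0,-0.001,0,0,0],[255,0,0,-0.002,0,0,0],[255,0,0,-0.002,0,0,0]],
  ],
)

```text
time_s: 12.25
position: [398.3, -302.8, -34.4]
tcp_rot: [0.728, 0.686, 0.0, -0.0]
ft_force: [1.7, -0.1, -0.5]
finger_gap: 0.0
finger_force: 0.0
```

Call:
arm_command(
  plan=[
    [[255,0,0,-0.001,0,0,0],[255,0,0,-0.002,0,0,0],[255,0,0,-0.002,0,0,0]],
  ],
)

```text
time_s: 12.5
position: [398.4, -302.9, -34.5]
tcp_rot: [0.728, 0.686, -0.0, -0.0]
ft_force: [-2.9, 2.9, 9.3]
finger_gap: 0.5
finger_force: 4.8
```

Call:
arm_command(
  plan=[
    [[255,0,0,-0.001,0,0,0],[255,0,0,-0.002,0,0,0],[255,0,0,-0.002,0,0,0]],
  ],
)

```text
time_s: 12.75
position: [398.5, -302.9, -34.5]
tcp_rot: [0.728, 0.686, -0.0, -0.0]
ft_force: [-8.1, 5.4, 19.9]
finger_gap: 0.1
finger_force: 10.2
```

Run:
```python
from h import *
s=telemetry.get_state(); print(s['position'],s['ft_force'],s['moment'],s['tau'].round(2))
print(arm.grip_depth,[x for x in dir(arm) if x[0]!='_'],[x for x in dir(telemetry) if x[0]!='_'])
for c in('scene','top'):
    m=imaging.camera_model(c);print(c,-np.array(m['R']).T@np.array(m['t']))
```

```text
[ 398.49904996 -302.93331426  -34.50307551] [-8.13096074  5.43188029 19.89388078] [1.09330917 1.20672722 0.01298781] [ -0.39 -24.29 -23.37   0.09  -3.01  -0.  ]
18.700000000000003 ['IKError', 'grip_depth', 'job_done'] ['get_state']
scene [  96.45985029 -991.08900834 1315.29828835]
top [-102.41159962 -294.96095445 1882.25106675]
```

Contact at reading z = -34.4, so the fingertip really sits 34.4 mm above the reported TCP, and I use this offset from here on. Back to the bar.

Call:
arm_command(
  plan=[
    [[0,0,0,0.04,0,0,0],[0,0,0,0.08,0,0,0],[0,0,0,0.12,0,0,0],[0,0.02,0,0.14,0,0,0],[0,0.06,0,0.14,0,0,0],[0,0.1,0,0.14,0,0,0],[0,0.122,0,0.14,0,0,0],[0,0.122,0,0.11,0,0,0],[0,0.122,0,0.08,0,0,0],[0,0.122,0,0.06,0,0,0]],
  ],
)

```text
time_s: 13.58
position: [519.9, -301.9, 18.9]
tcp_rot: [0.728, 0.686, -0.0, -0.002]
ft_force: [-0.2, -0.1, -0.7]
finger_gap: 85.1
finger_force: 0.0
```

Call:
arm_command(
  plan=[
    [[0,0,0,0,0,0,0],[255,0,0,0,0,0,0],[255,0,0,0,0,0,0],[255,0,0,0,0,0,0],[255,0,0,0,0,0,0],[255,0,0,0,0,0,0],[255,0,0,0,0,0,0],[255,0,0,0,0,0,0],[255,0,0,0,0,0,0],[255,0,0,0,0,0,0]],
  ],
)

```text
time_s: 14.42
position: [521.2, -303.5, 23.6]
tcp_rot: [0.728, 0.686, 0.0, 0.001]
ft_force: [-0.4, 0.6, 5.5]
finger_gap: 16.7
finger_force: 61.4
```

Call:
arm_command(
  plan=[
    [[255,0,0,0.01,0,0,0],[255,0,0,0.03,0,0,0],[255,0,0,0.05,0,0,0],[255,-0.02,0,0.05,0,0,0],[255,-0.05,0,0.05,0,0,0],[255,-0.08,0,0.05,0,0,0],[255,-0.11,0,0.05,0,0,0],[255,-0.125,0,0.05,0,0,0],[255,-0.125,0,0.05,0,0,0],[255,-0.125,0,0.05,0,0,0]],
  ],
)

```text
time_s: 15.25
position: [394.9, -302.7, 71.8]
tcp_rot: [0.728, 0.685, 0.0, -0.0]
ft_force: [0.7, 0.3, -1.3]
finger_gap: 16.7
finger_force: 60.5
```

Call:
arm_command(
  plan=[
    [[255,0,0,-0.03,0,0,0],[255,0,0,-0.06,0,0,0],[255,0,0,-0.09,0,0,0],[255,0,0,-0.1,0,0,0],[255,0,0,-0.104,0,0,0],[255,0,0,-0.104,0,0,0],[255,0,0,-0.104,0,0,0]],
  ],
)

```text
time_s: 15.83
position: [396.9, -303.8, -30.8]
tcp_rot: [0.728, 0.686, 0.0, 0.002]
ft_force: [0.2, -1.0, -2.0]
finger_gap: 16.3
finger_force: 60.6
```

Call:
arm_command(
  plan=[
    [[255,0,0,-0.001,0,0,0],[255,0,0,-0.002,0,0,0],[255,0,0,-0.002,0,0,0],[90,0,0,-0.002,0,0,0],[90,0,0,-0.002,0,0,0],[90,0,0,-0.002,0,0,0],[90,0,0,-0.002,0,0,0],[90,0,0,-0.002,0,0,0]],
  ],
)

```text
time_s: 16.5
position: [395.5, -303.0, -33.9]
tcp_rot: [0.728, 0.686, 0.0, 0.0]
ft_force: [-0.5, -0.8, -1.1]
finger_gap: 55.1
finger_force: 0.0
```

Call:
arm_command(
  plan=[
    [[90,0,0,0.03,0,0,0],[90,0,0,0.07,0,0,0],[90,0,0,0.11,0,0,-0.12],[90,0,0,0.14,0,0,-0.24],[90,0.0,0,0.15,0,0,-0.36],[90,0,0,0.15,0,0,-0.48],[90,0,0,0.15,0,0,-0.6],[90,0,0,0.15,0,0,-0.72],[90,0,0,0.15,0,0,-0.84],[90,0,0,0.15,0,0,-0.96]],
  ],
)

```text
time_s: 17.33
position: [395.3, -302.8, 115.9]
tcp_rot: [0.963, 0.269, 0.0, 0.0]
ft_force: [0.4, 0.7, -0.7]
finger_gap: 55.3
finger_force: 0.0
```

Run:
```python
from h import *
s=telemetry.get_state(); print(s['time_s'],s['position'],s['finger_gap'])
a=cap('scene');b=cap('top')
for c in('scene','top'): tips(c,['retaining_bar','test_bar_short','tray','gauge_anvil','gauge_knob'],2)
for c in('scene','top'):
    r=masks_of(c,'retaining_bar')
    if r:
        P=cv2.boxPoints(cv2.minAreaRect(cv2.findNonZero(r[0]['region'].astype(np.uint8))));print(c,[ray(c,p,18)[:2].round().tolist() for p in P])
# short bar: measured z=47
    for r in masks_of(c,'test_bar_short')[:1]:
        P=cv2.boxPoints(cv2.minAreaRect(cv2.findNonZero(r['region'].astype(np.uint8))));print(c,'short',[ray(c,p,45)[:2].round().tolist() for p in P])
g=lambda i:(255*(i/255.)**.6).astype(np.uint8)
cv2.imwrite('pics/c7.png',cv2.resize(g(a[150:330,190:340]),None,fx=3.3,fy=3.3,interpolation=cv2.INTER_CUBIC)[:,:,::-1])
```

```text
17.3333 [ 395.34391672 -302.80840337  115.88533826] 55.34485950324573
scene retaining_bar 0.89 [ 395.2 -297.6    7.9] [254. 283.]
scene test_bar_short 0.59 [ 523.8 -304.6   39.2] [288. 264.]
scene tray 0.7 [5.200e+02 2.916e+02 3.000e-01] [217. 165.]
scene tray 0.46 [ 754.3 -175.9    1.3] [323. 220.]
scene gauge_anvil 0.63 [ 5.005e+02  3.110e+01 -4.000e-01] [239. 208.]
scene gauge_knob 0.33 [5.185e+02 2.941e+02 3.000e-01] [216. 165.]
top retaining_bar 0.56 [ 399.9 -302.8    9. ] [311. 275.]
top tray 0.72 [522.7 291.4  -4. ] [180. 216.]
top gauge_anvil 0.82 [540.4  30.3  31.7] [240. 223.]
top gauge_knob 0.68 [ 528.9 -234.2   46.3] [302. 238.]
top gauge_knob 0.46 [540.9  36.2 139.9] [236. 212.]
scene [[449.0, -138.0], [612.0, -124.0], [572.0, -471.0], [430.0, -472.0]]
scene short [[463.0, -286.0], [576.0, -290.0], [569.0, -326.0], [458.0, -321.0]]
top [[387.0, -272.0], [412.0, -274.0], [396.0, -455.0], [372.0, -452.0]]
top short [[812.0, -128.0], [829.0, -203.0], [724.0, -225.0], [707.0, -152.0]]
```

View pics/c7.png

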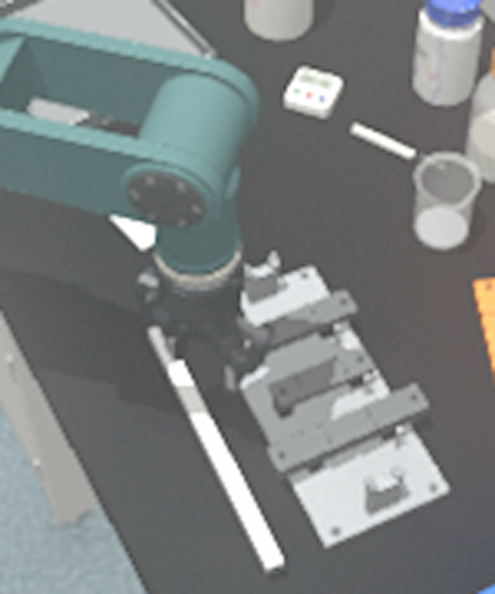

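c7 shows the retaining bar on the worktop beside the rack (about (215,455) in the crop) and the three dark bars untouched in their places. Now the short bar.

Call:
arm_command(
  plan=[
    [[90,0.02,0,0,0,0,-0.12],[90,0.05,0,0,0,0,-0.24],[90,0.08,0,-0.01,0,0,-0.36],[90,0.099,0.001,-0.03,0,0,-0.48],[90,0.099,0.001,-0.05,0,0,-0.605],[90,0.099,0.001,-0.05,0,0,-0.605],[90,0.099,0.001,-0.08,0,0,-0.605],[90,0.099,0.001,-0.105,0,0,-0.605],[90,0.099,0.001,-0.117,0,0,-0.605],[90,0.099,0.001,-0.117,0,0,-0.605]],
  ],
)

```text
time_s: 18.97
position: [491.8, -300.4, -4.2]
tcp_rot: [1.0, -0.026, -0.003, -0.002]
ft_force: [-0.4, 0.8, -0.7]
finger_gap: 55.4
finger_force: 0.0
```

Call:
arm_command(
  plan=[
    [[90,0,0,0,0,0,0],[255,0,0,0,0,0,0],[255,0,0,0,0,0,0],[255,0,0,0,0,0,0],[255,0,0,0,0,0,0],[255,0,0,0,0,0,0],[255,0,0,0,0,0,0]],
  ],
  force=50,
)

```text
time_s: 19.55
position: [495.9, -303.1, 1.6]
tcp_rot: [1.0, -0.027, 0.002, 0.002]
ft_force: [-0.0, -0.0, 6.3]
finger_gap: 28.2
finger_force: 51.2
```

Call:
arm_command(
  plan=[
    [[255,0,0,0.02,0,0,0],[255,0,0,0.05,0,0,0],[255,-0.01,0.02,0.08,0,0,0],[255,-0.02,0.06,0.08,0,0,0.05],[255,-0.035,0.1,0.08,0,0,0.1],[255,-0.05,0.14,0.08,0,0,0.15],[255,-0.065,0.18,0.08,0,0,0.2],[255,-0.08,0.22,0.08,0,0,0.24],[255,-0.1,0.26,0.08,0,0,0.272],[255,-0.114,0.3,0.06,0,0,0.272]],
  ],
)

```text
time_s: 20.38
position: [385.1, -10.9, 66.1]
tcp_rot: [0.994, 0.109, 0.003, 0.001]
ft_force: [1.5, 0.9, -0.7]
finger_gap: 28.8
finger_force: 50.4
```

Run:
```python
from h import *
a=cap('scene');b=cap('top')
s=telemetry.get_state(); print(s['time_s'],s['position'],s['finger_gap'],s['tcp_rot'])
for c in('scene','top'): tips(c,['test_bar_short','gauge_anvil','gauge'],1)
for c in('scene','top'):
    for r in masks_of(c,'test_bar_short')[:1]:
        P=cv2.boxPoints(cv2.minAreaRect(cv2.findNonZero(r['region'].astype(np.uint8))));print(c,'short',[ray(c,p,s['position'][2]+45)[:2].round().tolist() for p in P])
```

```text
20.4833 [379.84359172  -7.3550128   60.86491184] 28.456306943130894 [ 0.99368602  0.11215468 -0.00246145 -0.00183345]
scene test_bar_short 0.7 [409.7  -2.4 105.7] [219. 205.]
scene gauge_anvil 0.84 [540.4  36.2  32.6] [247. 198.]
scene gauge 0.87 [ 5.002e+02  2.990e+01 -3.000e-01] [239. 209.]
top test_bar_short 0.53 [404.8   3.7  96.2] [236. 250.]
top gauge_anvil 0.72 [538.9  32.1  35.3] [239. 223.]
top gauge 0.71 [504.1  27.    5.7] [239. 233.]
scene short [[351.0, 1.0], [466.0, 26.0], [465.0, -14.0], [352.0, -38.0]]
top short [[549.0, 61.0], [574.0, 47.0], [557.0, 20.0], [531.0, 33.0]]
```

Call:
arm_command(
  plan=[
    [[255,0,0,-0.025,0,0,0],[255,0,0,-0.05,0,0,0],[255,0,0,-0.051,0,0,0],[255,0.02,0.004,-0.051,0,0,0],[255,0.045,0.01,-0.051,0,0,0],[255,0.07,0.015,-0.051,0,0,0],[255,0.098,0.021,-0.051,0,0,0],[255,0.098,0.021,-0.051,0,0,0],[255,0.098,0.021,-0.055,0,0,0],[255,0.098,0.021,-0.055,0,0,0]],
  ],
)

```text
time_s: 21.72
position: [481.4, 8.5, 7.8]
tcp_rot: [0.994, 0.108, -0.001, -0.0]
ft_force: [-1.1, 0.6, -2.4]
finger_gap: 28.6
finger_force: 50.4
```

Run:
```python
from h import *
a=cap('scene');b=cap('top')
s=telemetry.get_state(); print(s['time_s'],s['position'],s['finger_gap'],s['tcp_rot'],s['ft_force'])
for c in('scene','top'): tips(c,['test_bar_short'],1)
g=lambda i:(255*(i/255.)**.6).astype(np.uint8)
I=np.zeros((480,800,3),np.uint8);I[:480,:480]=cv2.resize(g(a[160:240,200:280]),(480,480),interpolation=cv2.INTER_CUBIC)
I[:320,480:]=cv2.resize(g(b[200:260,210:270]),(320,320));cv2.imwrite('pics/c8.png',I[:,:,::-1])
```

```text
21.8167 [481.00096836   8.56393782   8.04750251] 28.695183599147917 [ 9.94112835e-01  1.08347207e-01 -7.42673616e-04 -4.42668952e-05] [ 0.2523365   0.59509108 -1.17963464]
scene test_bar_short 0.4 [541.8  35.2  32.7] [248. 198.]
top test_bar_short 0.53 [509.8  13.7  43.4] [242. 229.]
```

View pics/c8.png

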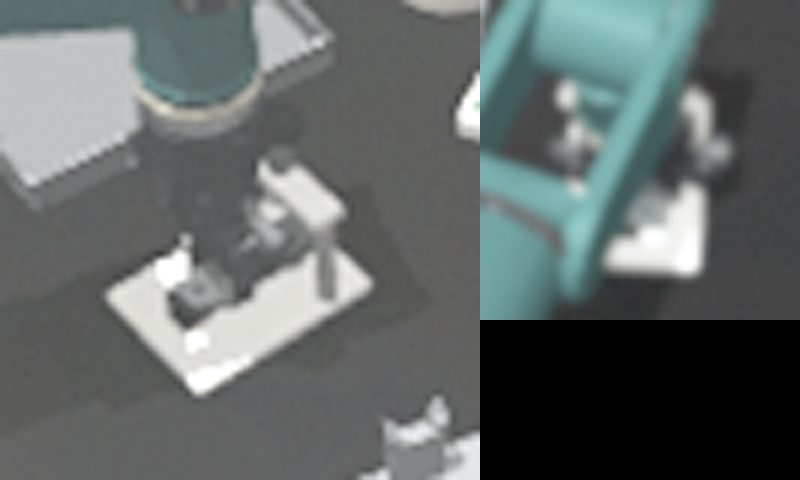

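c8 shows the bar held over the gauge base, under the crosshead but about 11 mm to the -y side. The last row of the previous transfer was cut short. I correct y and lower.

Call:
arm_command(
  plan=[
    [[255,-0.001,0.004,0,0,0,0],[255,-0.003,0.011,0,0,0,0],[255,-0.003,0.0115,0,0,0,0],[255,-0.003,0.0115,-0.003,0,0,0],[255,-0.003,0.0115,-0.006,0,0,0],[255,-0.003,0.0115,-0.007,0,0,0],[255,-0.003,0.0115,-0.007,0,0,0]],
  ],
)

```text
time_s: 22.5
position: [479.1, 20.6, 1.6]
tcp_rot: [0.994, 0.109, -0.0, -0.0]
ft_force: [-1.9, 0.9, 3.2]
finger_gap: 28.6
finger_force: 50.8
```

Call:
arm_command(
  plan=[
    [[255,0,0,-0.001,0,0,0],[255,0,0,-0.002,0,0,0],[255,0,0,-0.002,0,0,0]],
  ],
)

```text
time_s: 22.75
position: [479.2, 20.6, 1.5]
tcp_rot: [0.994, 0.109, -0.0, -0.0]
ft_force: [-6.5, 0.7, 13.0]
finger_gap: 28.3
finger_force: 52.1
```

Call:
arm_command(
  plan=[
    [[255,0,0,0.002,0,0,0],[90,0,0,0.002,0,0,0],[90,0,0,0.002,0,0,0],[90,0,0,0.002,0,0,0],[90,0,0,0.002,0,0,0],[90,-0.01,-0.002,0.003,0,0,0],[90,-0.02,-0.004,0.02,0,0,0],[90,-0.02,-0.004,0.06,0,0,0],[90,-0.02,-0.004,0.1,0,0,0],[255,-0.02,-0.004,0.14,0,0,0]],
  ],
)

```text
time_s: 23.58
position: [457.4, 16.3, 139.9]
tcp_rot: [0.994, 0.109, -0.001, -0.0]
ft_force: [1.2, 0.3, -0.4]
finger_gap: 44.7
finger_force: 0.0
```

Call:
arm_command(
  plan=[
    [[255,0.0,0.0,0.01,0,0,0],[255,0.04,0.008,0.01,0,0,0],[255,0.082,0.018,0.01,0,0,0],[255,0.082,0.018,0.01,0,0,0],[255,0.082,0.018,0.01,0,0,0],[255,0.082,0.018,0.01,0,0,0],[255,0.082,0.018,0.01,0,0,0]],
  ],
)

```text
time_s: 24.17
position: [539.9, 34.2, 149.3]
tcp_rot: [0.994, 0.109, -0.0, 0.0]
ft_force: [-0.0, 0.9, 0.8]
finger_gap: 0.2
finger_force: 0.0
```

Run:
```python
from h import *
s=telemetry.get_state(); print(s['time_s'],s['position'],s['finger_gap'],s['ft_force'])
a=cap('scene')
tips('scene',['test_bar_short','gauge_anvil','gauge_knob'],1)
for r in masks_of('scene','test_bar_short')[:1]:
        P=cv2.boxPoints(cv2.minAreaRect(cv2.findNonZero(r['region'].astype(np.uint8))));print('short',[ray('scene',p,47)[:2].round().tolist() for p in P])
g=lambda i:(255*(i/255.)**.6).astype(np.uint8)
cv2.imwrite('pics/c9.png',cv2.resize(g(a[160:240,200:280]),(560,560),interpolation=cv2.INTER_CUBIC)[:,:,::-1])
```

```text
24.1667 [539.93398907  34.16372977 149.28703519] 0.17384075199055393 [-0.02633659  0.88246605  0.75478277]
scene test_bar_short 0.64 [506.1  27.6  41.6] [240. 202.]
scene gauge_anvil 0.83 [540.2  36.7  34.8] [247. 198.]
scene gauge_knob 0.61 [542.6  36.2 143.4] [246. 178.]
short [[445.0, 28.0], [542.0, 52.0], [541.0, 12.0], [446.0, -10.0]]
```

View pics/c9.png

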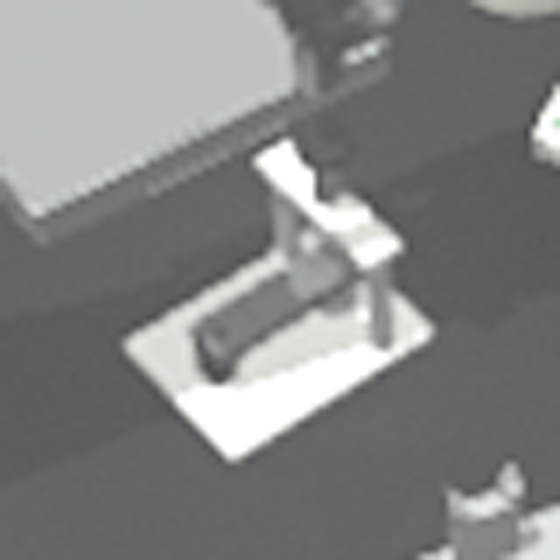

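c9 shows the short bar lying on post and anvil (crop (215,350) to (330,290)) with its far end under the foot. Next I press the knob.

Call:
arm_command(
  plan=[
    [[255,0.001,0.001,-0.035,0,0,0],[255,0.001,0.001,-0.045,0,0,0],[255,0.001,0.001,-0.052,0,0,0],[255,0.001,0.001,-0.058,0,0,0],[255,0.001,0.001,-0.062,0,0,0],[255,0.001,0.001,-0.063,0,0,0],[255,0.001,0.001,-0.063,0,0,0]],
  ],
)

```text
time_s: 25.0
position: [541.5, 35.4, 87.0]
tcp_rot: [0.994, 0.109, -0.001, 0.0]
ft_force: [-3.9, 0.7, 5.7]
finger_gap: 0.1
finger_force: 2.8
```

Call:
arm_command(
  plan=[
    [[255,0,0,-0.001,0,0,0],[255,0,0,-0.0025,0,0,0],[255,0,0,-0.0025,0,0,0],[255,0,0,-0.0025,0,0,0]],
  ],
)

```text
time_s: 25.33
position: [542.0, 35.4, 85.2]
tcp_rot: [0.994, 0.109, 0.0, 0.0]
ft_force: [-3.9, 0.1, 6.1]
finger_gap: -0.0
finger_force: 2.9
```

Call:
arm_command(
  plan=[
    [[255,0,0,-0.0015,0,0,0],[255,0,0,-0.0015,0,0,0],[255,0,0,-0.0015,0,0,0]],
  ],
)

```text
time_s: 25.58
position: [542.2, 35.4, 83.8]
tcp_rot: [0.994, 0.109, 0.0, 0.0]
ft_force: [-4.9, 0.7, 6.3]
finger_gap: -0.2
finger_force: 3.0
```

Call:
arm_command(
  plan=[
    [[255,0,0,-0.0015,0,0,0],[255,0,0,-0.0015,0,0,0],[255,0,0,-0.0015,0,0,0],[255,0,0,-0.0015,0,0,0]],
  ],
)

```text
time_s: 25.92
position: [542.3, 35.4, 83.5]
tcp_rot: [0.994, 0.109, 0.001, 0.0]
ft_force: [-5.9, 0.8, 9.9]
finger_gap: 0.1
finger_force: 5.0
```

Call:
arm_command(
  plan=[
    [[255,0,0,-0.0005,0,0,0],[255,0,0,-0.0005,0,0,0],[255,0,0,-0.0005,0,0,0],[255,0,0,0.02,0,0,0],[255,0,0,0.055,0,0,0],[90,-0.04,-0.01,0.065,0,0,0],[90,-0.075,-0.017,0.065,0,0,0],[90,-0.075,-0.017,0.03,0,0,0],[90,-0.075,-0.017,0.03,0,0,0]],
  ],
)

```text
time_s: 26.67
position: [463.1, 18.4, 106.7]
tcp_rot: [0.994, 0.108, -0.003, -0.001]
ft_force: [-2.0, -0.1, -0.8]
finger_gap: 48.5
finger_force: 0.0
```

Call:
arm_command(
  plan=[
    [[90,0,0,-0.03,0,0,0],[90,0,0,-0.07,0,0,0],[90,0.004,0.001,-0.1,0,0,0],[90,0.012,0.003,-0.112,0,0,0],[90,0.012,0.003,-0.112,0,0,0],[255,0.012,0.003,-0.112,0,0,0],[255,0.012,0.003,-0.112,0,0,0],[255,0.012,0.003,-0.112,0,0,0],[255,0.012,0.003,-0.112,0,0,0],[255,0.012,0.003,-0.112,0,0,0]],
  ],
)

```text
time_s: 27.5
position: [480.7, 21.3, 0.6]
tcp_rot: [0.994, 0.109, 0.002, 0.0]
ft_force: [0.0, 1.1, 3.7]
finger_gap: 28.6
finger_force: 51.5
```

Run:
```python
from h import *
s=telemetry.get_state(); print(s['time_s'],s['position'],s['finger_gap'],s['ft_force'],s['joint_positions'].round(2))
a=cap('scene');b=cap('top')
for c in ('scene','top'):
    tips(c,['tray'],1)
    for r in masks_of(c,'tray')[:1]:
        P=cv2.boxPoints(cv2.minAreaRect(cv2.findNonZero(r['region'].astype(np.uint8))));print(c,[ray(c,p,28)[:2].round().tolist() for p in P])
```

```text
27.5 [480.70494752  21.26021421   0.64621793] 28.56793692546876 [0.04048124 1.13011755 3.70469259] [-0.07  0.06  1.8  -0.    1.27  1.28]
scene tray 0.56 [518.1 292.6  -0.6] [216. 166.]
scene [[384.0, 323.0], [669.0, 252.0], [609.0, 86.0], [342.0, 157.0]]
top tray 0.75 [521.7 290.6  -5. ] [180. 216.]
top [[382.0, 393.0], [627.0, 449.0], [655.0, 185.0], [411.0, 141.0]]
```

Call:
arm_command(
  plan=[
    [[255,0,0,0.007,0,0,0],[255,-0.03,-0.007,0.01,0,0,0],[255,-0.065,-0.014,0.01,0,0,0],[255,-0.1,-0.022,0.012,0,0,0],[255,-0.1,-0.022,0.04,0,0,0],[255,-0.1,0.01,0.065,0,0,-0.03],[255,-0.08,0.045,0.065,0,0,-0.06],[255,-0.065,0.08,0.065,0,0,-0.06],[255,-0.05,0.115,0.065,0,0,-0.06],[255,-0.05,0.115,0.065,0,0,-0.06]],
  ],
)

```text
time_s: 28.63
position: [430.6, 141.6, 64.1]
tcp_rot: [0.997, 0.082, 0.001, -0.002]
ft_force: [-1.1, -1.1, 0.3]
finger_gap: 28.6
finger_force: 51.0
```

Run:
```python
from h import *
s=telemetry.get_state(); print(s['time_s'],s['position'],s['finger_gap'],s['tcp_rot'])
```

```text
28.6333 [430.57266193 141.60938499  64.13891544] 28.636033959210902 [ 9.96667490e-01  8.15476593e-02  8.65619197e-04 -1.77319988e-03]
```

Call:
arm_command(
  plan=[
    [[255,0.01,0.035,0,0,0,0],[255,0.02,0.07,0,0,0,0],[255,0.03,0.105,0,0,0,0],[255,0.04,0.14,0,0,0,0],[255,0.048,0.175,0,0,0,0],[255,0.052,0.21,0,0,0,0],[255,0.052,0.21,-0.03,0,0,0],[255,0.052,0.21,-0.06,0,0,0],[255,0.052,0.21,-0.08,0,0,0],[255,0.052,0.21,-0.086,0,0,0]],
  ],
)

```text
time_s: 29.47
position: [477.3, 344.0, -27.5]
tcp_rot: [0.997, 0.079, -0.005, 0.002]
ft_force: [-1.1, 0.1, -1.9]
finger_gap: 29.0
finger_force: 51.0
```

Call:
arm_command(
  plan=[
    [[255,0,0,-0.002,0,0,0],[255,0,0,-0.004,0,0,0],[255,0,0,-0.004,0,0,0]],
  ],
)

```text
time_s: 29.72
position: [482.2, 346.6, -24.7]
tcp_rot: [0.997, 0.079, 0.001, -0.0]
ft_force: [0.0, 0.4, -0.3]
finger_gap: 28.2
finger_force: 51.0
```

Call:
arm_command(
  plan=[
    [[255,0,0,-0.003,0,0,0],[255,0,0,-0.003,0,0,0],[95,0,0,-0.003,0,0,0],[95,0,0,-0.003,0,0,0],[95,0,0,-0.003,0,0,0],[95,0,0,-0.003,0,0,0],[95,0,0,0.03,0,0,0],[95,0,0,0.065,0,0,0],[95,-0.015,-0.03,0.08,0,0,0],[95,-0.03,-0.06,0.085,0,0,0]],
  ],
)

```text
time_s: 30.55
position: [454.1, 288.0, 63.6]
tcp_rot: [0.997, 0.08, 0.004, -0.002]
ft_force: [-0.2, -1.3, -0.4]
finger_gap: 53.7
finger_force: 0.0
```

Call:
arm_command(
  plan=[
    [[95,-0.015,-0.035,0,0,0,-0.02],[95,-0.03,-0.073,0,0,0,-0.04],[95,-0.04,-0.112,0,0,0,-0.07],[95,-0.045,-0.151,0,0,0,-0.1],[95,-0.045,-0.19,0,0,0,-0.13],[95,-0.045,-0.23,0,0,0,-0.16],[95,-0.045,-0.27,0,0,0,-0.18],[95,-0.045,-0.31,0,0,0,-0.2],[95,-0.04,-0.35,0,0,0,-0.214],[95,-0.035,-0.39,0,0,0,-0.214]],
  ],
)

```text
time_s: 31.38
position: [415.9, -105.6, 59.3]
tcp_rot: [1.0, -0.028, 0.001, 0.0]
ft_force: [1.5, -0.5, -0.2]
finger_gap: 53.9
finger_force: 0.0
```

Run:
```python
from h import *
s=telemetry.get_state(); print(s['time_s'],s['position'],s['finger_gap'],s['tcp_rot'])
a=cap('scene');b=cap('top')
for c in('scene','top'): tips(c,['tray','test_bar_short','test_bar_medium'],3)
```

```text
31.3833 [ 415.94756006 -105.58231825   59.32792737] 53.900320753146325 [ 9.99595381e-01 -2.84320619e-02  7.95960053e-04  2.41759886e-04]
scene tray 0.26 [ 753.1 -180.5    2.3] [323. 220.]
scene tray 0.19 [ 507.4 -446.1   53.5] [305. 297.]
scene test_bar_medium 0.92 [ 523.1 -231.3   39.7] [277. 249.]
scene test_bar_medium 0.69 [ 727.9 -337.7    9.4] [341. 252.]
top tray 0.87 [522.1 290.7  -6.2] [180. 216.]
top test_bar_short 0.57 [510.5 352.3   6.5] [165. 215.]
top test_bar_medium 0.73 [ 529.6 -234.2   45. ] [302. 238.]
top test_bar_medium 0.56 [ 730.5 -339.1    8.2] [336. 203.]
top test_bar_medium 0.52 [ 591.1 -583.9    7.3] [388. 246.]
```

Call:
arm_command(
  plan=[
    [[95,0.02,-0.035,0,0,0,0],[95,0.04,-0.07,0,0,0,0],[95,0.06,-0.105,0,0,0,0],[95,0.07,-0.125,0,0,0,0],[95,0.07,-0.125,-0.02,0,0,0],[95,0.07,-0.125,-0.02,0,0,0]],
  ],
)

```text
time_s: 32.28
position: [485.0, -227.1, 35.5]
tcp_rot: [1.0, -0.028, -0.003, -0.002]
ft_force: [-1.8, 1.2, -0.4]
finger_gap: 53.6
finger_force: 0.0
```

Call:
arm_command(
  plan=[
    [[95,0,-0.002,-0.02,0,0,0],[95,0,-0.002,-0.038,0,0,0],[95,0,-0.002,-0.04,0,0,0],[95,0,-0.002,-0.04,0,0,0],[255,0,-0.002,-0.04,0,0,0],[255,0,-0.002,-0.04,0,0,0],[255,0,-0.002,-0.04,0,0,0],[255,0,-0.002,-0.04,0,0,0],[255,0,-0.002,-0.04,0,0,0],[255,0,-0.002,-0.04,0,0,0]],
  ],
)

```text
time_s: 33.12
position: [487.4, -231.0, 0.7]
tcp_rot: [1.0, -0.028, 0.001, 0.001]
ft_force: [-0.1, 0.9, 5.6]
finger_gap: 29.0
finger_force: 50.8
```

Call:
arm_command(
  plan=[
    [[255,0,0,0.03,0,0,0],[255,0,0,0.065,0,0,0],[255,-0.015,0.02,0.085,0,0,0.03],[255,-0.035,0.05,0.085,0,0,0.08],[255,-0.055,0.085,0.085,0,0,0.13],[255,-0.075,0.12,0.085,0,0,0.18],[255,-0.095,0.155,0.085,0,0,0.23],[255,-0.11,0.19,0.085,0,0,0.273],[255,-0.11,0.225,0.085,0,0,0.273],[255,-0.11,0.229,0.06,0,0,0.273]],
  ],
)

```text
time_s: 33.95
position: [378.9, 2.4, 63.0]
tcp_rot: [0.994, 0.111, 0.006, -0.0]
ft_force: [2.2, -0.6, -1.8]
finger_gap: 29.0
finger_force: 50.1
```

Call:
arm_command(
  plan=[
    [[255,0,0,-0.025,0,0,0],[255,0,0,-0.045,0,0,0],[255,0,0,-0.049,0,0,0],[255,0,0,-0.049,0,0,0],[255,0,0,-0.049,0,0,0]],
  ],
)

```text
time_s: 34.37
position: [376.6, -1.8, 10.4]
tcp_rot: [0.994, 0.108, 0.0, 0.0]
ft_force: [1.7, -0.6, -0.4]
finger_gap: 28.8
finger_force: 50.0
```

Settled exactly at the retreat pose with bar bottom about 44. Insert, then lower.

Call:
arm_command(
  plan=[
    [[255,0.02,0.0044,0,0,0,0],[255,0.045,0.01,0,0,0,0],[255,0.07,0.0155,0,0,0,0],[255,0.09,0.02,0,0,0,0],[255,0.102,0.0225,0,0,0,0],[255,0.102,0.0225,0,0,0,0],[255,0.102,0.0225,-0.004,0,0,0],[255,0.102,0.0225,-0.008,0,0,0],[255,0.102,0.0225,-0.009,0,0,0],[255,0.102,0.0225,-0.009,0,0,0]],
  ],
)

```text
time_s: 35.2
position: [477.4, 20.6, 0.8]
tcp_rot: [0.994, 0.108, -0.0, 0.0]
ft_force: [-1.2, -0.2, 0.1]
finger_gap: 28.8
finger_force: 50.2
```

Call:
arm_command(
  plan=[
    [[255,0,0,-0.001,0,0,0],[255,0,0,-0.001,0,0,0],[255,0,0,-0.001,0,0,0]],
  ],
)

```text
time_s: 35.45
position: [477.6, 20.6, 0.7]
tcp_rot: [0.994, 0.108, -0.0, 0.0]
ft_force: [-2.6, -0.6, 4.7]
finger_gap: 28.8
finger_force: 50.8
```

Call:
arm_command(
  plan=[
    [[255,0,0,0.002,0,0,0],[90,0,0,0.002,0,0,0],[90,0,0,0.002,0,0,0],[90,0,0,0.002,0,0,0],[90,0,0,0.002,0,0,0],[90,-0.01,-0.002,0.003,0,0,0],[90,-0.02,-0.004,0.02,0,0,0],[90,-0.02,-0.004,0.06,0,0,0],[90,-0.02,-0.004,0.1,0,0,0],[255,-0.02,-0.004,0.14,0,0,0]],
  ],
)

```text
time_s: 36.28
position: [456.4, 16.8, 140.6]
tcp_rot: [0.994, 0.108, -0.001, -0.0]
ft_force: [0.6, 0.5, 0.2]
finger_gap: 44.4
finger_force: 0.0
```

Call:
arm_command(
  plan=[
    [[255,0.0,0.0,0.01,0,0,0],[255,0.04,0.008,0.01,0,0,0],[255,0.083,0.0185,0.01,0,0,0],[255,0.083,0.0185,0.01,0,0,0],[255,0.083,0.0185,0.0,0,0,0],[255,0.083,0.0185,-0.02,0,0,0],[255,0.083,0.0185,-0.02,0,0,0]],
  ],
)

```text
time_s: 36.87
position: [537.1, 35.3, 114.9]
tcp_rot: [0.994, 0.108, -0.005, -0.001]
ft_force: [-0.2, 0.8, -1.1]
finger_gap: -0.1
finger_force: 0.0
```

Run:
```python
from h import *
s=telemetry.get_state(); print(s['time_s'],s['position'],s['finger_gap'],s['ft_force'])
a=cap('scene')
tips('scene',['test_bar_medium','gauge_anvil','gauge_knob'],2)
for r in masks_of('scene','test_bar_medium')[:2]:
        P=cv2.boxPoints(cv2.minAreaRect(cv2.findNonZero(r['region'].astype(np.uint8))));print('med',[ray('scene',p,51)[:2].round().tolist() for p in P])
```

```text
36.8667 [537.06527196  35.27447271 114.85506794] -0.1311337972263889 [-0.23924976  0.81293039 -1.09046123]
scene test_bar_medium 0.83 [ 583.8 -586.6    8. ] [348. 328.]
scene test_bar_medium 0.81 [511.1  33.   43.6] [241. 200.]
scene gauge_anvil 0.82 [540.9  33.2  34.9] [248. 198.]
scene gauge_anvil 0.62 [761.3 228.5  -3.1] [273. 156.]
scene gauge_knob 0.39 [539.9  35.5 141. ] [246. 179.]
med [[445.0, 23.0], [582.0, 57.0], [581.0, 16.0], [446.0, -16.0]]
med [[716.0, -287.0], [749.0, -294.0], [694.0, -426.0], [664.0, -418.0]]
```

Medium bar placed (about (512,31), long axis along the gauge). Press towards reading 87.6, then check the force.

Call:
arm_command(
  plan=[
    [[255,0,0,-0.01,0,0,0],[255,0,0,-0.018,0,0,0],[255,0,0,-0.026,0,0,0],[255,0,0,-0.03,0,0,0],[255,0,0,-0.031,0,0,0],[255,0,0,-0.031,0,0,0]],
  ],
)

```text
time_s: 37.62
position: [542.0, 35.3, 89.3]
tcp_rot: [0.994, 0.108, 0.001, 0.0]
ft_force: [2.4, 0.6, 5.4]
finger_gap: -0.1
finger_force: 2.6
```

Call:
arm_command(
  plan=[
    [[255,0,0,-0.0015,0,0,0],[255,0,0,-0.0015,0,0,0],[255,0,0,-0.0015,0,0,0]],
  ],
)

```text
time_s: 37.87
position: [542.1, 35.2, 88.3]
tcp_rot: [0.994, 0.108, 0.001, 0.0]
ft_force: [2.0, -0.2, 5.3]
finger_gap: 0.2
finger_force: 2.7
```

Call:
arm_command(
  plan=[
    [[255,0,0,-0.0015,0,0,0],[255,0,0,-0.002,0,0,0],[255,0,0,-0.002,0,0,0]],
  ],
)

```text
time_s: 38.12
position: [542.1, 35.3, 87.5]
tcp_rot: [0.994, 0.108, 0.001, 0.0]
ft_force: [-0.0, 0.1, 8.5]
finger_gap: 0.2
finger_force: 4.7
```

Call:
arm_command(
  plan=[
    [[255,0,0,-0.001,0,0,0],[255,0,0,-0.001,0,0,0],[255,0,0,-0.001,0,0,0],[255,0,0,-0.001,0,0,0],[255,0,0,-0.001,0,0,0]],
  ],
)

```text
time_s: 38.53
position: [542.2, 35.3, 87.5]
tcp_rot: [0.994, 0.108, 0.002, 0.0]
ft_force: [-1.2, -0.8, 13.1]
finger_gap: -0.4
finger_force: 6.4
```

Call:
arm_command(
  plan=[
    [[255,0,0,0,0,0,0],[255,0,0,0.02,0,0,0],[255,0,0,0.055,0,0,0],[90,-0.04,-0.01,0.065,0,0,0],[90,-0.078,-0.017,0.065,0,0,0],[90,-0.078,-0.017,0.03,0,0,0],[90,-0.078,-0.017,0.03,0,0,0],[90,-0.078,-0.017,0.0,0,0,0]],
  ],
)

```text
time_s: 39.2
position: [464.8, 18.3, 87.3]
tcp_rot: [0.994, 0.108, 0.003, 0.0]
ft_force: [2.2, 0.4, 1.5]
finger_gap: 55.5
finger_force: 0.0
```

Call:
arm_command(
  plan=[
    [[90,0,0,-0.04,0,0,0],[90,0.004,0.001,-0.07,0,0,0],[90,0.012,0.003,-0.082,0,0,0],[90,0.012,0.003,-0.084,0,0,0],[255,0.012,0.003,-0.084,0,0,0],[255,0.012,0.003,-0.084,0,0,0],[255,0.012,0.003,-0.084,0,0,0],[255,0.012,0.003,-0.084,0,0,0],[255,0.012,0.003,-0.084,0,0,0]],
  ],
)

```text
time_s: 39.95
position: [475.8, 21.3, 1.4]
tcp_rot: [0.994, 0.108, 0.001, 0.0]
ft_force: [0.5, 0.6, 0.7]
finger_gap: 28.9
finger_force: 50.7
```

Run:
```python
from h import *
s=telemetry.get_state(); print(s['time_s'],s['position'],s['finger_gap'],s['ft_force'])
a=cap('scene');b=cap('top')
for c in ('scene','top'):
    tips(c,['tray','test_bar_short'],1)
```

```text
39.95 [475.77272803  21.33859943   1.35761473] 28.88896546453768 [0.4911736  0.64998753 0.69711598]
scene tray 0.77 [ 5.188e+02  2.896e+02 -4.000e-01] [217. 166.]
scene test_bar_short 0.23 [ 5.191e+02  2.957e+02 -3.000e-01] [216. 165.]
top tray 0.97 [521.4 289.5  -4.4] [180. 216.]
top test_bar_short 0.68 [508.4 351.6   6. ] [165. 215.]
```

Call:
arm_command(
  plan=[
    [[255,0,0,0.006,0,0,0],[255,-0.03,-0.007,0.009,0,0,0],[255,-0.065,-0.014,0.009,0,0,0],[255,-0.1,-0.022,0.012,0,0,0],[255,-0.11,-0.024,0.04,0,0,0],[255,-0.1,0.01,0.065,0,0,-0.03],[255,-0.08,0.045,0.065,0,0,-0.06],[255,-0.065,0.08,0.065,0,0,-0.06],[255,-0.05,0.115,0.065,0,0,-0.06],[255,-0.035,0.15,0.065,0,0,-0.06]],
  ],
)

```text
time_s: 41.08
position: [440.3, 173.0, 65.2]
tcp_rot: [0.997, 0.078, 0.0, 0.0]
ft_force: [1.5, -1.0, -0.6]
finger_gap: 28.8
finger_force: 50.5
```

Call:
arm_command(
  plan=[
    [[255,0.012,0.035,0,0,0,0],[255,0.025,0.07,0,0,0,0],[255,0.035,0.1,0,0,0,0],[255,0.041,0.112,0,0,0,0],[255,0.041,0.112,0,0,0,0],[255,0.041,0.112,0,0,0,0]],
  ],
)

```text
time_s: 41.58
position: [480.5, 283.5, 64.3]
tcp_rot: [0.997, 0.079, -0.001, 0.001]
ft_force: [-0.2, 0.2, -1.2]
finger_gap: 28.9
finger_force: 50.4
```

Call:
arm_command(
  plan=[
    [[255,0,0,-0.035,0,0,0],[255,0,0,-0.07,0,0,0],[255,0,0,-0.09,0,0,0],[255,0,0,-0.092,0,0,0],[255,0,0,-0.092,0,0,0],[105,0,0,-0.092,0,0,0],[105,0,0,-0.092,0,0,0],[105,0,0,-0.092,0,0,0],[105,0,0,-0.06,0,0,0],[105,0,0,-0.02,0,0,0]],
  ],
)

```text
time_s: 42.42
position: [478.1, 281.8, 42.5]
tcp_rot: [0.997, 0.078, -0.004, 0.002]
ft_force: [0.1, -0.2, 0.5]
finger_gap: 50.3
finger_force: 0.0
```

Call:
arm_command(
  plan=[
    [[95,-0.015,-0.035,0.02,0,0,-0.02],[95,-0.03,-0.073,0.02,0,0,-0.04],[95,-0.045,-0.112,0.02,0,0,-0.07],[95,-0.055,-0.151,0.02,0,0,-0.1],[95,-0.06,-0.19,0.02,0,0,-0.13],[95,-0.065,-0.23,0.02,0,0,-0.16],[95,-0.065,-0.27,0.02,0,0,-0.18],[95,-0.06,-0.31,0.02,0,0,-0.2],[95,-0.05,-0.35,0.02,0,0,-0.214],[95,-0.04,-0.39,0.02,0,0,-0.214]],
  ],
)

```text
time_s: 43.25
position: [441.4, -108.8, 66.7]
tcp_rot: [1.0, -0.029, 0.002, 0.0]
ft_force: [1.1, 0.8, -0.1]
finger_gap: 53.4
finger_force: 0.0
```

Call:
arm_command(
  plan=[
    [[95,0.005,-0.04,0.03,0,0,0],[95,0.01,-0.08,0.03,0,0,0],[95,0.015,-0.12,0.03,0,0,0],[95,0.02,-0.16,0.03,0,0,0],[95,0.025,-0.2,0.03,0,0,0],[95,0.025,-0.235,0.03,0,0,0],[95,0.025,-0.255,0.02,0,0,0],[95,0.025,-0.255,0.0,0,0,0]],
  ],
)

```text
time_s: 43.92
position: [467.6, -368.6, 69.0]
tcp_rot: [1.0, -0.031, 0.003, 0.004]
ft_force: [-1.1, -0.6, -0.2]
finger_gap: 53.1
finger_force: 0.0
```

Run:
```python
from h import *
b=cap('top');a=cap('scene')
s=telemetry.get_state(); print(s['time_s'],s['position'],s['finger_gap'],s['tcp_rot'])
for c in('scene','top'): tips(c,['tray','test_bar_short','test_bar_medium','test_bar_long'],3)
```

```text
44.0167 [ 464.12283191 -361.26348741   62.32665546] 53.46254798468647 [ 0.99955654 -0.02962514 -0.0022408  -0.00201549]
scene tray 0.76 [519.6 293.9  -0.8] [216. 165.]
scene test_bar_short 0.53 [505.5 350.9   6.4] [208. 157.]
scene test_bar_medium 0.69 [ 583.6 -591.4    8.1] [349. 329.]
scene test_bar_medium 0.6 [ 727.9 -339.    11. ] [341. 252.]
scene test_bar_medium 0.53 [519.9 290.6  11.4] [216. 164.]
scene test_bar_long 0.76 [ 511.1 -371.2   48.6] [294. 279.]
scene test_bar_long 0.7 [ 396.3 -691.2    9. ] [316. 387.]
scene test_bar_long 0.6 [ 507.9 -447.7   54.7] [306. 297.]
top tray 0.75 [521.5 289.2  -4.7] [180. 216.]
top tray 0.53 [ 522.6 -303.3    1.6] [318. 247.]
top test_bar_short 0.65 [540.5  35.9  70.9] [238. 219.]
top test_bar_short 0.51 [508.8 352.9   6.3] [165. 215.]
top test_bar_medium 0.7 [528.2 288.4  13.4] [180. 213.]
top test_bar_medium 0.64 [ 734.6 -337.4    8.5] [336. 202.]
top test_bar_medium 0.62 [ 594.3 -588.4    3.1] [389. 246.]
top test_bar_long 0.75 [ 394.6 -691.7    9.1] [408. 299.]
top test_bar_long 0.49 [ 514.9 -370.8   44.9] [334. 249.]
```

Medium lies in the tray. Let it settle, then go down on the long bar.

Call:
arm_command(
  plan=[
    [[95,0,0,-0.01,0,0,0],[95,0,0,-0.01,0,0,0],[95,0,0,-0.01,0,0,0]],
  ],
)

```text
time_s: 44.67
position: [465.6, -360.8, 54.0]
tcp_rot: [1.0, -0.028, -0.001, -0.001]
ft_force: [0.5, 1.9, -0.2]
finger_gap: 53.8
finger_force: 0.0
```

Call:
arm_command(
  plan=[
    [[95,0.001,-0.009,0,0,0,0],[95,0.001,-0.009,-0.02,0,0,0],[95,0.001,-0.009,-0.045,0,0,0],[95,0.001,-0.009,-0.055,0,0,0],[255,0.001,-0.009,-0.055,0,0,0],[255,0.001,-0.009,-0.055,0,0,0],[255,0.001,-0.009,-0.055,0,0,0],[255,0.001,-0.009,-0.055,0,0,0],[255,0.001,-0.009,-0.055,0,0,0],[255,0.001,-0.009,-0.055,0,0,0]],
  ],
)

```text
time_s: 45.5
position: [467.5, -370.9, 1.1]
tcp_rot: [1.0, -0.029, 0.0, 0.001]
ft_force: [-0.2, 0.6, -2.0]
finger_gap: 28.8
finger_force: 54.8
```

Call:
arm_command(
  plan=[
    [[255,0,0,0.03,0,0,0],[255,0,0,0.065,0,0,0],[255,-0.01,0.03,0.085,0,0,0.02],[255,-0.025,0.065,0.085,0,0,0.05],[255,-0.04,0.1,0.085,0,0,0.08],[255,-0.055,0.135,0.085,0,0,0.11],[255,-0.07,0.17,0.085,0,0,0.15],[255,-0.085,0.205,0.085,0,0,0.19],[255,-0.1,0.24,0.085,0,0,0.23],[255,-0.105,0.275,0.085,0,0,0.26]],
  ],
)

```text
time_s: 46.33
position: [360.2, -94.1, 85.4]
tcp_rot: [0.995, 0.101, -0.0, 0.0]
ft_force: [0.9, 0.4, -2.1]
finger_gap: 28.9
finger_force: 54.9
```

Call:
arm_command(
  plan=[
    [[255,0,0.03,0,0,0,0.015],[255,0,0.06,0,0,0,0.015],[255,0,0.091,-0.01,0,0,0.015],[255,0,0.091,-0.045,0,0,0.015],[255,0,0.091,-0.07,0,0,0.015],[255,0,0.091,-0.076,0,0,0.015],[255,0,0.091,-0.076,0,0,0.015],[255,0,0.091,-0.076,0,0,0.015]],
  ],
)

```text
time_s: 47.0
position: [362.8, -4.9, 10.2]
tcp_rot: [0.994, 0.108, 0.001, 0.0]
ft_force: [-0.4, 0.5, -1.6]
finger_gap: 29.1
finger_force: 54.8
```

Run:
```python
from h import *
s=telemetry.get_state(); print(s['time_s'],s['position'],s['finger_gap'],s['tcp_rot'])
a=cap('scene');tips('scene',['test_bar_long'],2)
for r in masks_of('scene','test_bar_long')[:2]:
        P=cv2.boxPoints(cv2.minAreaRect(cv2.findNonZero(r['region'].astype(np.uint8))));print([ray('scene',p,63)[:2].round().tolist() for p in P])
```

```text
47.0 [362.80916636  -4.91758235  10.22311532] 29.07721562393666 [9.94105640e-01 1.08413886e-01 6.01229518e-04 2.12547785e-04]
scene test_bar_long 0.91 [ 395.6 -688.6   10.6] [315. 386.]
scene test_bar_long 0.66 [405.7   9.   56.3] [218. 212.]
[[322.0, -759.0], [420.0, -622.0], [445.0, -639.0], [346.0, -774.0]]
[[317.0, 4.0], [489.0, 44.0], [488.0, -5.0], [319.0, -42.0]]
```

Call:
arm_command(
  plan=[
    [[255,0.025,0.0055,0,0,0,0],[255,0.05,0.011,0,0,0,0],[255,0.075,0.0165,0,0,0,0],[255,0.1,0.022,0,0,0,0],[255,0.116,0.0255,0,0,0,0],[255,0.116,0.0255,0,0,0,0],[255,0.116,0.0255,-0.004,0,0,0],[255,0.116,0.0255,-0.008,0,0,0],[255,0.116,0.0255,-0.009,0,0,0],[255,0.116,0.0255,-0.009,0,0,0]],
  ],
)

```text
time_s: 47.98
position: [477.2, 20.6, 0.1]
tcp_rot: [0.994, 0.108, -0.0, 0.0]
ft_force: [0.6, 0.4, -2.4]
finger_gap: 28.8
finger_force: 54.9
```

Call:
arm_command(
  plan=[
    [[255,0,0,-0.001,0,0,0],[255,0,0,-0.001,0,0,0],[255,0,0,-0.001,0,0,0]],
  ],
)

```text
time_s: 48.23
position: [477.6, 20.7, -0.0]
tcp_rot: [0.994, 0.109, -0.0, 0.0]
ft_force: [-3.4, -1.2, 5.0]
finger_gap: 28.6
finger_force: 55.7
```

Contact on post and anvil. Release, move above the knob and press to reading 91.6.

Call:
arm_command(
  plan=[
    [[255,0,0,0.001,0,0,0],[90,0,0,0.001,0,0,0],[90,0,0,0.001,0,0,0],[90,0,0,0.001,0,0,0],[90,0,0,0.001,0,0,0],[90,-0.01,-0.002,0.003,0,0,0],[90,-0.02,-0.004,0.02,0,0,0],[90,-0.02,-0.004,0.06,0,0,0],[90,-0.02,-0.004,0.1,0,0,0],[255,-0.02,-0.004,0.14,0,0,0]],
  ],
)

```text
time_s: 49.07
position: [456.5, 16.9, 140.3]
tcp_rot: [0.994, 0.109, -0.001, -0.0]
ft_force: [0.5, -0.2, 0.1]
finger_gap: 44.3
finger_force: 0.0
```

Call:
arm_command(
  plan=[
    [[255,0.0,0.0,0.01,0,0,0],[255,0.04,0.008,0.01,0,0,0],[255,0.083,0.0185,0.01,0,0,0],[255,0.083,0.0185,0.01,0,0,0],[255,0.083,0.0185,0.0,0,0,0],[255,0.083,0.0185,-0.02,0,0,0],[255,0.083,0.0185,-0.02,0,0,0]],
  ],
)

```text
time_s: 49.65
position: [537.1, 35.3, 114.5]
tcp_rot: [0.994, 0.109, -0.005, -0.001]
ft_force: [-0.2, 0.5, -0.9]
finger_gap: 0.3
finger_force: 0.0
```

Run:
```python
from h import *
s=telemetry.get_state(); print(s['time_s'],s['position'],s['finger_gap'],s['ft_force'])
a=cap('scene')
tips('scene',['test_bar_long'],2)
for r in masks_of('scene','test_bar_long')[:2]:
        P=cv2.boxPoints(cv2.minAreaRect(cv2.findNonZero(r['region'].astype(np.uint8))));print([ray('scene',p,55)[:2].round().tolist() for p in P])
```

```text
49.65 [537.14901067  35.27792252 114.45060244] 0.2726751993308919 [-0.24458882  0.47775883 -0.86968205]
scene test_bar_long 0.69 [521.2  34.7  45.4] [243. 198.]
[[320.0, -756.0], [421.0, -619.0], [450.0, -638.0], [347.0, -773.0]]
[[436.0, 22.0], [601.0, 63.0], [600.0, 19.0], [437.0, -19.0]]
```

Call:
arm_command(
  plan=[
    [[255,0,0,-0.01,0,0,0],[255,0,0,-0.018,0,0,0],[255,0,0,-0.024,0,0,0],[255,0,0,-0.027,0,0,0],[255,0,0,-0.027,0,0,0],[255,0,0,-0.027,0,0,0]],
  ],
)

```text
time_s: 50.3
position: [542.0, 35.2, 93.2]
tcp_rot: [0.994, 0.109, 0.001, 0.0]
ft_force: [0.8, -0.3, 5.2]
finger_gap: -0.0
finger_force: 2.3
```

Call:
arm_command(
  plan=[
    [[255,0,0,-0.0015,0,0,0],[255,0,0,-0.0025,0,0,0],[255,0,0,-0.0025,0,0,0]],
  ],
)

```text
time_s: 50.55
position: [542.1, 35.2, 91.5]
tcp_rot: [0.994, 0.109, 0.001, 0.0]
ft_force: [1.4, -1.2, 8.0]
finger_gap: -0.4
finger_force: 3.9
```

Call:
arm_command(
  plan=[
    [[255,0,0,-0.001,0,0,0],[255,0,0,-0.001,0,0,0],[255,0,0,-0.001,0,0,0],[255,0,0,-0.001,0,0,0],[255,0,0,-0.001,0,0,0]],
  ],
)

```text
time_s: 50.97
position: [542.2, 35.2, 91.5]
tcp_rot: [0.994, 0.109, 0.002, 0.0]
ft_force: [-0.5, -0.3, 11.3]
finger_gap: 0.1
finger_force: 5.5
```

Call:
arm_command(
  plan=[
    [[255,0,0,0,0,0,0],[255,0,0,0.02,0,0,0],[255,0,0,0.05,0,0,0],[90,-0.04,-0.01,0.061,0,0,0],[90,-0.078,-0.017,0.061,0,0,0],[90,-0.078,-0.017,0.026,0,0,0],[90,-0.078,-0.017,0.026,0,0,0],[90,-0.078,-0.017,-0.004,0,0,0]],
  ],
)

```text
time_s: 51.63
position: [464.8, 18.4, 87.8]
tcp_rot: [0.994, 0.109, 0.003, 0.0]
ft_force: [2.5, -0.1, 1.3]
finger_gap: 55.1
finger_force: 0.0
```

Call:
arm_command(
  plan=[
    [[90,0,0,-0.04,0,0,0],[90,0.004,0.001,-0.07,0,0,0],[90,0.012,0.003,-0.082,0,0,0],[90,0.012,0.003,-0.085,0,0,0],[255,0.012,0.003,-0.085,0,0,0],[255,0.012,0.003,-0.085,0,0,0],[255,0.012,0.003,-0.085,0,0,0],[255,0.012,0.003,-0.085,0,0,0],[255,0.012,0.003,-0.085,0,0,0]],
  ],
)

```text
time_s: 52.38
position: [475.6, 21.3, 0.7]
tcp_rot: [0.994, 0.109, 0.001, 0.0]
ft_force: [-0.6, 0.2, 0.1]
finger_gap: 29.0
finger_force: 51.6
```

Run:
```python
from h import *
s=telemetry.get_state(); print(s['time_s'],s['position'],s['finger_gap'],s['ft_force'])
a=cap('scene');b=cap('top')
for c in ('scene','top'):
    tips(c,['tray','test_bar_short'],1)
```

```text
52.3833 [475.61607479  21.34206459   0.7216426 ] 29.04722568183115 [-0.5922356   0.16102302  0.1246939 ]
scene tray 0.61 [517.  293.4  -1. ] [216. 166.]
top tray 0.57 [ 5.202e+02  2.925e+02 -5.000e-01] [179. 216.]
top test_bar_short 0.74 [506.4 352.    4.6] [165. 216.]
```

Call:
arm_command(
  plan=[
    [[255,0,0,0.005,0,0,0],[255,-0.03,-0.007,0.007,0,0,0],[255,-0.065,-0.014,0.007,0,0,0],[255,-0.1,-0.022,0.008,0,0,0],[255,-0.12,-0.026,0.01,0,0,0],[255,-0.12,-0.026,0.045,0,0,0],[255,-0.12,0.01,0.065,0,0,-0.02],[255,-0.12,0.045,0.065,0,0,-0.04],[255,-0.11,0.08,0.065,0,0,-0.06],[255,-0.1,0.115,0.065,0,0,-0.06]],
  ],
)

```text
time_s: 53.52
position: [375.1, 137.7, 65.3]
tcp_rot: [0.997, 0.078, 0.001, 0.0]
ft_force: [0.7, -1.0, -1.8]
finger_gap: 28.8
finger_force: 51.3
```

Call:
arm_command(
  plan=[
    [[255,0.025,0.03,0,0,0,0],[255,0.055,0.055,0,0,0,0],[255,0.085,0.075,0,0,0,0],[255,0.105,0.08,0,0,0,0],[255,0.105,0.08,0,0,0,0],[255,0.105,0.08,0,0,0,0]],
  ],
)

```text
time_s: 54.02
position: [480.0, 216.5, 63.7]
tcp_rot: [0.997, 0.079, -0.001, 0.0]
ft_force: [-0.5, -0.2, -1.2]
finger_gap: 29.2
finger_force: 51.2
```

Call:
arm_command(
  plan=[
    [[255,0.003,0.002,-0.035,0,0,0],[255,0.003,0.002,-0.07,0,0,0],[255,0.003,0.002,-0.089,0,0,0],[255,0.003,0.002,-0.091,0,0,0],[255,0.003,0.002,-0.091,0,0,0],[105,0.003,0.002,-0.091,0,0,0],[105,0.003,0.002,-0.091,0,0,0],[105,0.003,0.002,-0.091,0,0,0],[105,0.003,0.002,-0.06,0,0,0],[105,0.003,0.002,-0.02,0,0,0]],
  ],
)

```text
time_s: 54.85
position: [480.1, 217.3, 42.6]
tcp_rot: [0.997, 0.079, -0.004, 0.001]
ft_force: [0.8, -0.2, 1.1]
finger_gap: 50.1
finger_force: 0.0
```

Call:
arm_command(
  plan=[
    [[80,-0.025,-0.03,0.03,0,0,0.12],[80,-0.05,-0.065,0.04,0,0,0.24],[80,-0.07,-0.1,0.04,0,0,0.36],[80,-0.085,-0.135,0.04,0,0,0.48],[80,-0.085,-0.17,0.04,0,0,0.6],[80,-0.085,-0.205,0.04,0,0,0.72],[80,-0.085,-0.24,0.04,0,0,0.84],[80,-0.085,-0.275,0.04,0,0,0.96],[80,-0.085,-0.31,0.04,0,0,1.08],[80,-0.085,-0.345,0.04,0,0,1.2]],
  ],
)

```text
time_s: 55.68
position: [398.9, -111.1, 86.4]
tcp_rot: [0.816, 0.579, 0.001, 0.002]
ft_force: [0.1, -0.3, 0.3]
finger_gap: 58.5
finger_force: 0.0
```

Run:
```python
from h import *
b=cap('top');a=cap('scene')
s=telemetry.get_state(); print(s['time_s'],s['position'],s['finger_gap'],s['tcp_rot'])
for c in('scene','top'): tips(c,['tray','test_bar_short','test_bar_medium','test_bar_long','retaining_bar'],3)
for c in('scene','top'):
    for r in masks_of(c,'retaining_bar')[:1]:
        P=cv2.boxPoints(cv2.minAreaRect(cv2.findNonZero(r['region'].astype(np.uint8))));print(c,[ray(c,p,14)[:2].round().tolist() for p in P])
```

```text
55.7833 [ 399.07385313 -113.92296759   86.37075608] 58.334261507687806 [8.18523918e-01 5.74468019e-01 1.71982049e-04 2.24958513e-03]
scene tray 0.46 [ 753.6 -179.8    4.5] [323. 220.]
scene test_bar_medium 0.88 [ 729.3 -336.7   11.9] [341. 251.]
scene test_bar_medium 0.67 [ 585.6 -590.6   10.3] [349. 328.]
scene test_bar_long 0.89 [ 394.4 -687.5    9.6] [315. 386.]
scene test_bar_long 0.52 [5.015e+02 2.930e+01 5.000e-01] [240. 208.]
scene test_bar_long 0.41 [527.8 228.9  15.3] [224. 172.]
scene retaining_bar 0.67 [ 396.2 -300.1   10.7] [254. 283.]
top tray 0.7 [521.4 290.7  -7.6] [180. 217.]
top test_bar_short 0.57 [509.7 351.    8.4] [165. 215.]
top test_bar_medium 0.83 [ 592.5 -586.5    7.1] [389. 246.]
top test_bar_medium 0.49 [526.5 289.7  14.5] [180. 214.]
top test_bar_long 0.91 [ 398.4 -694.8    5.5] [409. 298.]
top test_bar_long 0.73 [ 397.7 -303.    11.2] [311. 275.]
top retaining_bar 0.68 [ 397.4 -301.1   10.6] [311. 275.]
top retaining_bar 0.36 [524.8 285.8  14.4] [180. 214.]
scene [[390.0, -142.0], [414.0, -140.0], [393.0, -466.0], [373.0, -466.0]]
top [[393.0, -139.0], [419.0, -140.0], [401.0, -459.0], [375.0, -457.0]]
```

Call:
arm_command(
  plan=[
    [[80,0,-0.035,0,0,0,0.1],[80,0,-0.07,0,0,0,0.2],[80,-0.003,-0.105,0,0,0,0.288],[80,-0.003,-0.14,0,0,0,0.288],[80,-0.003,-0.175,0,0,0,0.288],[80,-0.003,-0.189,0,0,0,0.288],[80,-0.003,-0.189,-0.02,0,0,0.288],[80,-0.003,-0.189,-0.04,0,0,0.288],[80,-0.003,-0.189,-0.04,0,0,0.288],[80,-0.003,-0.189,-0.04,0,0,0.288]],
  ],
)

```text
time_s: 57.22
position: [394.8, -297.0, 43.5]
tcp_rot: [0.726, 0.688, 0.0, -0.002]
ft_force: [-0.4, 0.0, -0.6]
finger_gap: 58.7
finger_force: 0.0
```

Call:
arm_command(
  plan=[
    [[80,0.001,-0.006,-0.03,0,0,-0.005],[80,0.001,-0.006,-0.06,0,0,-0.005],[80,0.001,-0.006,-0.072,0,0,-0.005],[80,0.001,-0.006,-0.075,0,0,-0.005],[80,0.001,-0.006,-0.075,0,0,-0.005],[80,0.001,-0.006,-0.075,0,0,-0.005]],
  ],
)

```text
time_s: 57.72
position: [398.0, -305.1, -28.3]
tcp_rot: [0.727, 0.686, 0.0, 0.002]
ft_force: [0.5, -1.0, 0.2]
finger_gap: 58.7
finger_force: 0.0
```

Call:
arm_command(
  plan=[
    [[255,0,0,0,0,0,0],[255,0,0,0,0,0,0],[255,0,0,0,0,0,0],[255,0,0,0,0,0,0],[255,0,0,0,0,0,0],[255,0,0,0,0,0,0],[255,0,0,0,0,0,0]],
  ],
  force=60,
)

```text
time_s: 58.3
position: [397.4, -305.0, -28.8]
tcp_rot: [0.728, 0.686, 0.0, 0.001]
ft_force: [-0.4, 1.1, 6.2]
finger_gap: 16.4
finger_force: 62.3
```

Call:
arm_command(
  plan=[
    [[255,0,0,0.02,0,0,0],[255,0,0,0.055,0,0,0],[255,0,0,0.085,0,0,0],[255,0.03,0,0.085,0,0,0],[255,0.065,0,0.085,0,0,0],[255,0.1,0,0.085,0,0,0],[255,0.124,0,0.085,0,0,0],[255,0.124,0,0.085,0,0,0],[255,0.124,0,0.085,0,0,0],[255,0.124,0,0.085,0,0,0]],
  ],
)

```text
time_s: 59.13
position: [519.5, -303.9, 53.7]
tcp_rot: [0.728, 0.686, -0.0, -0.001]
ft_force: [0.3, -0.2, -2.4]
finger_gap: 16.2
finger_force: 61.4
```

Run:
```python
from h import *
a=cap('scene');a=cap('scene');b=cap('top')
s=telemetry.get_state(); print(s['time_s'],s['position'],s['finger_gap'],s['tcp_rot'],s['ft_force'])
for c in('scene','top'): tips(c,['retaining_bar','bracket_left','bracket_right','tray'],1)
```

```text
59.2833 [ 519.38859642 -304.3934989    54.54575654] 16.617770785119692 [ 7.27965721e-01  6.85613381e-01 -1.71773745e-04 -4.14735776e-04] [ 0.72466894  0.38122807 -1.17819206]
scene retaining_bar 0.74 [ 517.4 -301.6   92.1] [286. 256.]
scene bracket_left 0.68 [538.3  35.5  36.7] [247. 198.]
scene bracket_right 0.86 [ 512.1 -449.8   52.9] [307. 297.]
scene tray 0.6 [516.9 294.9  -0. ] [216. 165.]
top retaining_bar 0.59 [ 525.6 -302.5   92.6] [319. 239.]
top tray 0.84 [521.6 291.   -1.9] [180. 216.]
```

Call:
arm_command(
  plan=[
    [[255,0.001,0,0,0,0,0],[255,0.001,0,-0.008,0,0,0],[255,0.001,0,-0.016,0,0,0],[255,0.001,0,-0.021,0,0,0],[255,0.001,0,-0.023,0,0,0],[255,0.001,0,-0.023,0,0,0]],
  ],
)

```text
time_s: 60.18
position: [520.8, -303.7, 30.1]
tcp_rot: [0.728, 0.686, -0.0, -0.001]
ft_force: [1.2, -0.5, -1.4]
finger_gap: 16.0
finger_force: 61.4
```

Call:
arm_command(
  plan=[
    [[255,0,0,-0.0015,0,0,0],[255,0,0,-0.002,0,0,0],[255,0,0,-0.002,0,0,0]],
  ],
)

```text
time_s: 60.43
position: [521.8, -304.4, 29.9]
tcp_rot: [0.728, 0.686, 0.0, 0.0]
ft_force: [-0.5, 0.2, -1.4]
finger_gap: 16.4
finger_force: 61.4
```

Call:
arm_command(
  plan=[
    [[255,0,0,-0.001,0,0,0],[255,0,0,-0.002,0,0,0],[255,0,0,-0.002,0,0,0]],
  ],
)

```text
time_s: 60.68
position: [522.0, -304.6, 29.2]
tcp_rot: [0.728, 0.686, 0.0, 0.001]
ft_force: [-1.3, 1.5, 5.1]
finger_gap: 15.8
finger_force: 62.0
```

Run:
```python
from h import *
s=telemetry.get_state(); print(s['time_s'],s['position'],s['finger_gap'],s['ft_force'],s['moment'])
a=cap('scene');b=cap('top')
for c in('scene','top'): tips(c,['retaining_bar'],1)
g=lambda i:(255*(i/255.)**.6).astype(np.uint8)
I=np.zeros((500,750,3),np.uint8);I[:,:500]=cv2.resize(g(a[215:315,235:335]),(500,500),interpolation=cv2.INTER_CUBIC)
I[:250,500:]=cv2.resize(g(b[150:250,140:240]),(250,250));I[250:,500:]=cv2.resize(g(b[200:300,270:370]),(250,250))
cv2.imwrite('pics/c10.png',I[:,:,::-1])
```

```text
60.6833 [ 521.99207636 -304.60152011   29.23727965] 15.785140342836433 [-1.27883072  1.52637459  5.127716  ] [0.2321763  0.27209231 0.01907424]
scene retaining_bar 0.71 [ 519.5 -296.9   69. ] [286. 258.]
top retaining_bar 0.63 [ 524.6 -301.4   70.4] [318. 241.]
```

View pics/c10.png

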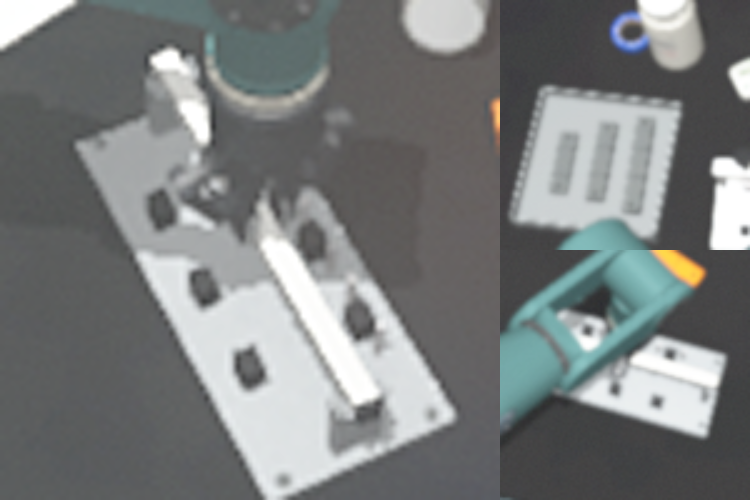

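c10 shows the three bars lying in the tray and the retaining bar over both brackets, touching down at its seated height. Release and withdraw.

Call:
arm_command(
  plan=[
    [[90,0,0,0,0,0,0],[90,0,0,0,0,0,0],[90,0,0,0,0,0,0],[90,0,0,0,0,0,0],[90,0,0,0,0,0,0],[90,0,0,0.03,0,0,0],[90,0,0,0.07,0,0,0],[90,0,0,0.11,0,0,0],[90,-0.03,0,0.14,0,0,0],[90,-0.06,0.02,0.14,0,0,0]],
  ],
)

```text
time_s: 61.72
position: [464.9, -289.1, 175.8]
tcp_rot: [0.728, 0.686, 0.0, 0.008]
ft_force: [-0.1, -0.4, 1.2]
finger_gap: 55.2
finger_force: 0.0
```

Call:
arm_command(
  plan=[
    [[90,-0.03,0.03,0,0,0,0],[90,-0.06,0.07,0,0,0,0],[90,-0.09,0.11,0,0,0,0],[90,-0.1,0.15,0,0,0,0],[90,-0.1,0.19,0,0,0,0],[90,-0.1,0.23,0,0,0,0],[90,-0.1,0.27,0,0,0,0],[90,-0.1,0.29,0,0,0,0],[90,-0.1,0.29,0,0,0,0]],
  ],
)

```text
time_s: 62.47
position: [361.1, 10.4, 168.1]
tcp_rot: [0.725, 0.689, 0.001, -0.0]
ft_force: [0.1, -0.1, 0.1]
finger_gap: 55.2
finger_force: 0.0
```

Run:
```python
from h import *
s=telemetry.get_state(); print(s['time_s'],s['position'],s['finger_gap'],s['ft_force'])
a=cap('scene');b=cap('top')
for c in('scene','top'):
    tips(c,['retaining_bar','rack','gauge_knob','tray','test_bar_short'],2)
    for r in masks_of(c,'retaining_bar')[:1]:
        P=cv2.boxPoints(cv2.minAreaRect(cv2.findNonZero(r['region'].astype(np.uint8))));print(c,[ray(c,p,67)[:2].round().tolist() for p in P])
I=np.zeros((600,800,3),np.uint8);I[:,:400]=cv2.resize(a[165:315,235:335],(400,600),interpolation=cv2.INTER_CUBIC)
I[:400,400:]=cv2.resize(b[200:300,270:370],(400,400),interpolation=cv2.INTER_CUBIC)
cv2.imwrite('pics/c11.png',I[:,:,::-1])
```

```text
62.4667 [361.11537871  10.43238547 168.08274644] 55.1959687512695 [ 0.05907722 -0.10333758  0.14844004]
scene retaining_bar 0.72 [ 521.9 -299.8   69.7] [287. 259.]
scene retaining_bar 0.3 [ 513.1 -450.4   51.4] [307. 297.]
scene rack 0.59 [ 517.9 -303.5    2.5] [286. 270.]
scene rack 0.56 [498.8  28.7   0. ] [239. 209.]
scene gauge_knob 0.55 [529.8 228.4  15.2] [225. 172.]
scene gauge_knob 0.46 [541.3  39.1 143.2] [246. 178.]
scene tray 0.91 [518.7 293.2   2.4] [216. 165.]
scene test_bar_short 0.46 [506.2 348.5   6.6] [208. 157.]
scene [[516.0, -138.0], [546.0, -134.0], [523.0, -464.0], [497.0, -465.0]]
top retaining_bar 0.96 [ 527.3 -303.3   67.1] [319. 241.]
top rack 0.78 [ 523.  -305.2    2.4] [318. 247.]
top gauge_knob 0.55 [542.9  34.9 141.3] [237. 212.]
top tray 0.74 [521.5 291.6  -4.9] [180. 216.]
top test_bar_short 0.55 [509.3 354.6   6.2] [164. 215.]
top [[522.0, -140.0], [551.0, -141.0], [529.0, -464.0], [500.0, -462.0]]
```

View pics/c11.png

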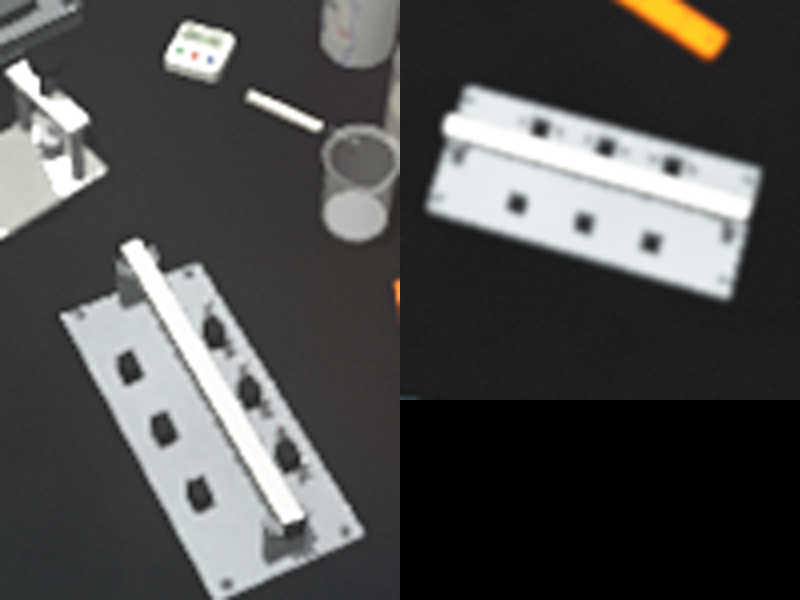

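Run:
```python
from h import *
for c,f in(('scene','s0.png'),('top','t0.png')):
    o=cv2.imread('pics/'+f)[:,:,::-1]; n=cap(c)
    u1=px(c,[529,-150,72]);u2=px(c,[512,-454,72])
    for nm,t in(('L',.12),('M1',.38),('M2',.62),('R',.88)):
        p=u1+(u2-u1)*t; d=(u2-u1)/np.linalg.norm(u2-u1); nn=np.array([-d[1],d[0]])
        def prof(im):
            k=np.linspace(-7,7,141); v=0
            for s in np.linspace(-4,4,17):
                q=p+d*s+nn*k[:,None]; v=v+cv2.remap(im.astype(np.float32).min(2),q[:,0].astype(np.float32).reshape(1,-1),q[:,1].astype(np.float32).reshape(1,-1),cv2.INTER_LINEAR)[0]
            v=np.clip(v/17-225,0,None); return (v*k).sum()/v.sum(), (v>0).sum()/10
        mm=np.linalg.norm(px(c,[520,-300,67])-px(c,[530,-300,67]))/10
        print(c,nm,'before',prof(o),'now',prof(n),'px/mm x',mm.round(3),'nn',nn.round(2), 'z px/mm',((px(c,[520,-300,77])-px(c,[520,-300,67]))/10@nn).round(3),'x',((px(c,[530,-300,67])-px(c,[520,-300,67]))/10@nn).round(3))
```

```text
scene L before (np.float64(0.09997511525520773), np.float64(4.5)) now (np.float64(-0.4036848771515623), np.float64(4.4)) px/mm x 0.282 nn [-0.86  0.51] z px/mm -0.087 x -0.281
scene M1 before (np.float64(0.22296765633950158), np.float64(4.5)) now (np.float64(-0.4510468573598705), np.float64(4.9)) px/mm x 0.282 nn [-0.86  0.51] z px/mm -0.087 x -0.281
scene M2 before (np.float64(0.2973637238405081), np.float64(4.7)) now (np.float64(-0.4050571632111513), np.float64(5.0)) px/mm x 0.282 nn [-0.86  0.51] z px/mm -0.087 x -0.281
scene R before (np.float64(0.33107173400990414), np.float64(4.9)) now (np.float64(-0.29202248575165135), np.float64(5.0)) px/mm x 0.282 nn [-0.86  0.51] z px/mm -0.087 x -0.281
top L before (np.float64(-1.1849232399563512), np.float64(9.0)) now (np.float64(-1.9205756151798765), np.float64(8.6)) px/mm x 0.237 nn [-0.27  0.96] z px/mm -0.082 x -0.237
top M1 before (np.float64(-0.7148648039556302), np.float64(5.7)) now (np.float64(-0.7015867921766278), np.float64(8.8)) px/mm x 0.237 nn [-0.27  0.96] z px/mm -0.082 x -0.237
top M2 before (np.float64(-0.6142753824169779), np.float64(5.7)) now (np.float64(-1.0051408188796775), np.float64(7.8)) px/mm x 0.237 nn [-0.27  0.96] z px/mm -0.082 x -0.237
top R before (np.float64(-0.5589501157485717), np.float64(5.8)) now (np.float64(-1.1034597013560505), np.float64(9.5)) px/mm x 0.237 nn [-0.27  0.96] z px/mm -0.082 x -0.237
```

c11 shows the retaining bar in both brackets (crop ends (130,245) and (290,520)), shifted about 2 mm within the slot play. The rack is empty, the foot is up, and the timer and beaker are untouched. I hand in.

```bash
python3 -c "
from rig import arm
print(arm.job_done())"
```

```text
the job is handed in; nothing more can be done
None
```

I handed the job in at about 63 s of the 210 s allowed. The short, medium and long bars were each gauged in that order and are in the tray. The retaining bar is back in both brackets about 2 mm off its starting position, the foot is up, and no verdict came back.

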